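# Clean a board's edge contacts in a toggle-clamp jig

## Task

Clean the gold edge contacts of the circuit board in the jig: swing the toggle clamp over centre until it locks down on the board, then take the cleaning pen from its stand and draw its brush along the whole row of contacts in one light, slow stroke (about two seconds), from the left end to the right end as the robot sees it, without straying off the contacts. Then stand the pen back upright in its stand and swing the clamp fully open again. Leave the board lying in its nest and do not disturb the solder spool, the multimeter or the screwdriver.

Things in the scene. Friction and masses are not known exactly. Their poses are not given: they have to be found in the camera images.
- jig: Jig fixed to the bench: aluminium plate 262 x 156 x 12 mm, a shallow nest of 6 mm high black stops for the board and, behind it, a steel toggle clamp. Origin on the bench under the plate; z up, x from the robot's side (nest) towards the clamp, y left; yaw within 0.3 rad of the robot's frame. Plate: x -103 to 159, y -78 to 78 mm. The clamp moves in the plane y = 0.
- clamp_arm (a joint): Angle of the clamp's hold-down arm, rad: about 0.02 locked down on the board, 1.46 fully open on its stop (arm nearly upright). A four-bar linkage joins it to the handle: raising the handle swings the arm up off the board, lowering it swings the arm onto the board; just before the end of closing it passes dead centre, then the spring spindle keeps it locked.
- clamp_pivot (a point): Pivot of the hold-down arm on the clamp's bracket, at jig x 40, y 0, z 39 mm. The bracket is 52 mm wide over its feet, 48 mm high above the bench; the arm, 20 mm wide, reaches 70 mm from here, towards the robot when locked.
- handle_grip (a point): Centre of the black ball knob, 25 mm across, at the end of the clamp's handle, which turns about axes along jig y: fingers closing along jig y can pinch the ball from above and let it turn between the pads, the gripper staying upright (it turns stiffly and may slip about 10 mm over a full swing). At jig x 70, z 130 mm fully open (handle upright); x 131, z 62 locked (handle level, away from the robot).
- clamp_handle: The handle; origin at its pivot on the arm, 90 mm from the knob's centre. Path of the knob's centre from open to locked (jig x, z in mm): (70,130) (78,130) (90,129) (98,128) (105,126) (114,123) (119,119) (124,109) (127,95) (129,82) (130,72: dead centre) (131,62: locked, on its stop). Up to 6 N at the knob closes it or opens it from the lock. Above dead centre it stays where it is left.
- clamp_foot: Round rubber foot, 15 mm across, on the spring spindle near the arm's end; origin at the centre of its pressing face. Locked it presses the board with about 20 N at jig x -22, y 0.
- board: Circuit board, loose and flat in the nest, 90 (x) x 116 (y) x 3.2 mm; its upper face is 15.2 mm above the bench. Origin: centre of its underside, near jig x -46, y 0, z 12 mm. A row of 15 gold contacts (10 mm long across the row, 4 mm pitch, 59 mm in all) lies along the edge facing the robot; the nearest parts on the board stand 20 mm behind the row.
- row_left (a point): Left end contact of the row (the end towards jig +y), centre of the contact on the board's upper face.
- row_middle (a point): Middle contact of the row, on the board's upper face.
- row_right (a point): Right end contact of the row, on the board's upper face; 56 mm from row_left.
- pen_stand: Grey block, 56 x 56 x 50 mm, fixed to the bench on a 70 mm square rubber foot; a round bore 15 mm across and 46 mm deep in the middle of its top. Origin: centre of its underside. It stands left or right of the jig.
- stand_mouth (a point): Centre of the bore's mouth on the stand's top face, 50 mm above the bench.
- pen_grip (a point): Grip centre of the contact-cleaning pen, which hangs upright in the bore by its collar: black round barrel 13 mm across, pen 105 mm long, 45 g. The point lies 68 mm above the brush tip, 37 mm below the pen's top, 82 mm above the bench in the stand; z runs from brush to top. The collar, 20 mm across, 36 to 40 mm above the tip, rests on the stand; the nose below it is 11 mm across.
- brush: The pen's springy fibre brush, 4.4 mm across, below the metal nose, which ends 8 mm above the tip. It yields along the pen by up to 4 mm, with 0.3 N at first and 0.8 N more per mm.
- brush_tip (a point): Tip of the brush.
- solder_spool: Bystander: metal spool 60 mm across and 50 mm high, 0.4 kg, upright on the other side of the jig from the pen stand. Origin: centre of its underside.
- multimeter: Bystander: hand multimeter lying on its back, 150 x 78 x 34 mm, at the left. Origin: centre of its underside.
- screwdriver: Bystander: black-handled screwdriver, 170 mm long, lying at the right. Origin: under its middle.

How it is judged:
By the outcome, as a careful person would: the job done as asked, in the order asked, and still so for the second after the job is handed in, with the robot touching nothing.
It also fails if it takes over 72 s, if anything falls off the work surface, if the arm or the gripper's body presses on something with over 40 N, if the wrist force passes 120 N, or if a joint passes its speed limit or range.

## Robot

A 6-joint arm with a two-finger parallel gripper is mounted at the origin on the work surface. World frame = base frame: x ahead of the robot, y to its left, z up, the work surface at z = 0. Lengths are in mm, angles in rad, forces in N, time in s.
With the tool pointing down it reaches from about 300 to 850 mm from the base axis. Payload 5.4 kg.
Tool frame: the origin (TCP) lies on the centre line of the jaws, within the pads' length; the fingertips stand 19 mm ahead of it and the grasp point (between the pads) is the TCP; z points along the fingers, y is the direction in which the jaws open and shut (so a half turn about z gives the same grasp; the last joint's range is limited). The gripper opens to 85 mm and grips with 20 to 120 N. Pads are 22 mm wide; open, the fingers measure 114 mm over their backs; the gripper's body (76 mm by 85 mm) begins 54 mm behind the grasp point. The pads swing forward as they close: fully open they stand 13 mm farther back than shut.
Start: joints at [-1.547, 0.158, 1.597, -0, 1.386, -0.21], TCP at [133.191, -559.345, 250.299] pointing down, gripper open.
Joint ranges: [-2.91, 2.91], [-0.94, 2.29], [0.18, 2.7], [-1.29, 4.43], [0.17, 2.64], [-3, 3]. Speed limits (rad/s): [2.57, 2.57, 3.14, 3.14, 3.14, 3.14].

## Interface

Orientations are given as a rotation vector (axis times angle).
In Python, from bench import * gives the robot as it stands.
- The arm moves only by the shell command python3 -m inch 'ROWS' [FORCE]. ROWS is JSON, a list of rows, each an object of numbers: "dx", "dy", "dz": the shift along the tool's x, y, z in cm; "rx", "ry", "rz": the turn, a rotation vector about the tool's x, y, z in rad; "grip": the opening, from 0 (shut) to 1 (fully open). In form: [{"dx": .., "dy": .., "dz": .., "rx": .., "ry": .., "rz": .., "grip": ..}, ...]. A call has exactly 10 rows; each row shifts and turns the commanded pose from where the row before left it, along the tool's axes as they then stand; what a row does not reach is not made up. A row lasts 1/12 s, in which the tool goes at most 41.7 mm and 7.16 degrees, less where a joint would pass 70% of its speed; a pose out of reach is approached as far as the arm can. A call is refused whole if a number of a shift passes 4.17 or a number of a turn 0.125, either way. A call with a gripper value outside its range is refused whole. The fingers move at their own pace and stop on an object; FORCE is the grip in N (left out, the last holds). Time passes only in rows, so rows that do not move let the fingers close, or fill a call up. It gives the time, the measured TCP pose, the force and the opening at its end, in the units of the state.
- get_obs(): the state, without advancing time (a new reading comes with each control period).
- get_image(name): name is "scene" or "side" or "wrist"; returns a dict with "image" (384x512x3 uint8, red, green, blue), "fovy" (degrees; the focal length in pixels is half the picture's height over the tangent of half this angle, whatever the lens; pixels are square), "cx", "cy" (the principal point, pixels), "world_to_cam" (4x4, takes a point from world to camera coordinates). Camera axes: x right, y down, z forward; pixel columns grow to the right and rows downward; lengths in mm; the calibration is good to about 2 mm. A picture is of the moment at which its call begins. There is no depth.
- hand_in(): hands the job in, once; it reports no verdict.
The state is a dict: "clock": time; "joints": joint angles; "joint_velocities": joint speeds; "tau": joint torques, N m; "tool_pos": TCP position; "orientation": TCP orientation; "wrist_force": force on the tool from outside, world axes, zero at the start; "ft_torque": the same for the moment, N m; "grip_width": opening from 0.0 (shut) to 1.0 (fully open).
Only numpy, scipy, OpenCV 4.12 (cv2) and the standard library are available. Lean on these libraries where they do the work, as an engineer would, in place of code of your own. Each camera call takes 0.05 s, during which the arm holds its last target. There are 200 camera calls.

## Working session

There is one attempt and no reset: what is moved stays moved. The work goes in short steps, Python scripts to look and compute and a shell command to move; the robot and the scene stay as the last step left them, time stands still between calls to the robot, and variables do not carry over. Pictures are saved under pics/ and viewed, about 8 in all and at most 12, crops included, and the job is handed in when it is done.

```bash
mkdir -p pics
cat > h.py <<'E'
from bench import *
import numpy as np, cv2
def ray(c,u,v):
    f=c["image"].shape[0]/2/np.tan(np.radians(c["fovy"])/2)
    T=np.array(c["world_to_cam"]);R=T[:3,:3];o=-R.T@T[:3,3]
    return o,R.T@np.array([(u-c["cx"])/f,(v-c["cy"])/f,1.])
def onplane(c,u,v,z):
    o,d=ray(c,u,v);return o+d*(z-o[2])/d[2]
def proj(c,p):
    f=c["image"].shape[0]/2/np.tan(np.radians(c["fovy"])/2)
    T=np.array(c["world_to_cam"]);q=T[:3,:3]@np.array(p)+T[:3,3]
    return np.array([c["cx"]+f*q[0]/q[2],c["cy"]+f*q[1]/q[2]])
def save(c,n): cv2.imwrite("pics/"+n,c["image"][:,:,::-1])
E
python3 - <<'E'
from h import *
import pickle
cs={n:get_image(n) for n in("scene","side","wrist")}
pickle.dump(cs,open("cs.pkl","wb"))
for n,c in cs.items():
    print(n,c["fovy"],c["cx"],c["cy"],np.round(ray(c,c["cx"],c["cy"])[0]),np.round(ray(c,c["cx"],c["cy"])[1],2))
a=cs["scene"]["image"];b=cs["side"]["image"]
o=np.vstack([a,b]); 
cv2.imwrite("pics/a.png",cv2.resize(a,(800,600),interpolation=cv2.INTER_CUBIC)[:,:,::-1])
cv2.imwrite("pics/b.png",cv2.resize(b,(800,600),interpolation=cv2.INTER_CUBIC)[:,:,::-1])
print(get_obs())
E
```

```text
scene 49.12955970908508 259.7925856758726 189.24951911566853 [ 958.  562. 1063.] [-0.36 -0.47 -0.81]
side 56.14106010078658 255.7064975946518 190.03108980433237 [ 332. -839.  788.] [ 0.19  0.76 -0.63]
wrist 65.24964888642555 255.1350292250469 192.05183420187655 [ 214. -538.  372.] [-0.32 -0.07 -0.95]
{'clock': 0.15, 'joints': array([-1.54709635e+00,  1.58927854e-01,  1.59791951e+00,  6.99544723e-06,
        1.38619062e+00, -2.10085052e-01]), 'joint_velocities': array([ 7.45486792e-04, -2.09594833e-03, -1.84907478e-03, -8.79938614e-04,
        6.06992835e-05, -5.92762042e-04]), 'tau': array([ 9.13472741e-05, -3.96379030e+01, -3.31785536e+01, -2.84412245e-04,
        5.46393348e-03, -1.68234418e-06]), 'tool_pos': array([ 133.18469185, -558.9271401 ,  249.54156326]), 'orientation': array([-3.11872557e+00, -3.66223174e-01, -2.21922105e-04]), 'wrist_force': array([-0.64234682, -0.31740577,  0.69616112]), 'ft_torque': array([ 0.04268475, -0.01207265,  0.0322311 ]), 'grip_width': 0.9996594232212864}
```

View pics/a.png

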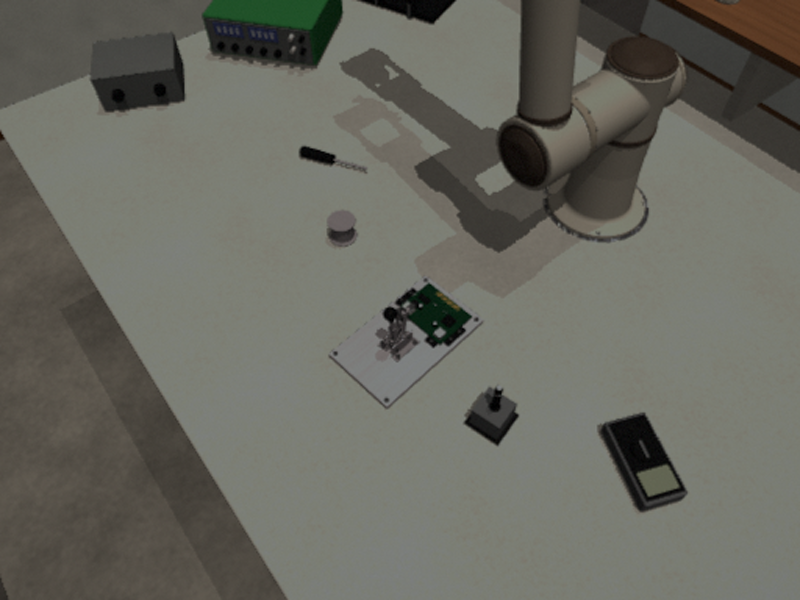

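View pics/b.png

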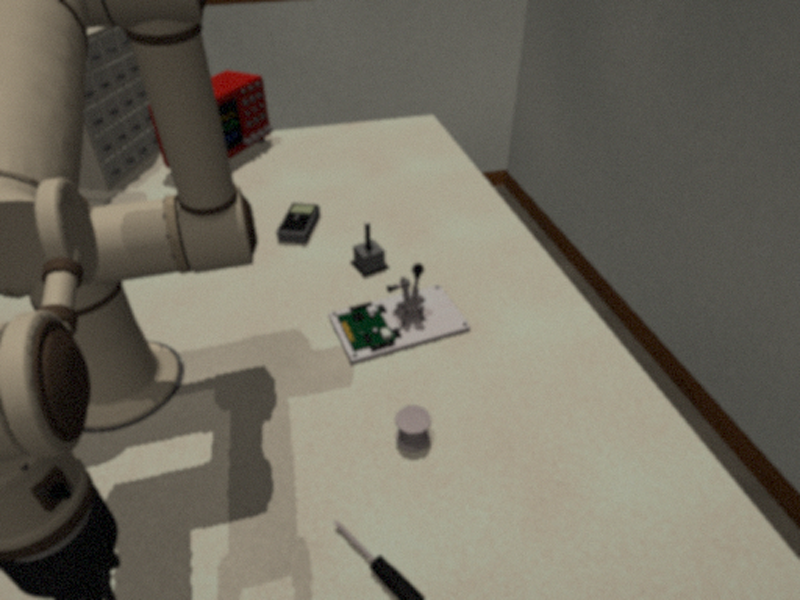

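Scene (800x600): plate corners (331,354), (388,404), (482,320), (427,279); knob (390,314); pen top (499,388). Side view: knob (418,270), pen top (367,226), plate corners (331,312), (351,360), (469,328), (440,287). The spool is on the right and the meter on the left, both clear of the jig.

Run:
```python
from h import *
import pickle
cs=pickle.load(open("cs.pkl","rb"));s=.64
for n,pts in(("scene",[(331,354),(388,404),(482,320),(427,279)]),("side",[(331,312),(351,360),(469,328),(440,287)])):
    P=np.array([onplane(cs[n],u*s,v*s,12)for u,v in pts]);print(n,np.round(P,1).tolist())
    print(np.round([np.linalg.norm(P[i]-P[i-1])for i in range(4)],1))
def tri(a,b):
    o1,d1=ray(cs["scene"],a[0]*s,a[1]*s);o2,d2=ray(cs["side"],b[0]*s,b[1]*s)
    t=np.linalg.lstsq(np.array([d1,-d2]).T,o2-o1,rcond=None)[0]
    p,q=o1+t[0]*d1,o2+t[1]*d2;return np.round((p+q)/2,1),round(np.linalg.norm(p-q),1)
print("knob",tri((390,314),(418,270)),"pen",tri((499,388),(367,226)))
print("spool",tri((341,218),(413,412)))
```

```text
scene [[689.4, -22.9, 12.0], [666.8, 124.1, 12.0], [417.3, 91.6, 12.0], [439.0, -50.6, 12.0]]
[252.  148.7 251.6 143.9]
side [[417.0, 84.9, 12.0], [431.7, -67.4, 12.0], [684.1, -37.9, 12.0], [668.3, 108.9, 12.0]]
[252.5 153.  254.1 147.7]
knob (array([593.3,  35.4, 124.9]), np.float64(0.9)) pen (array([533.9, 251.5, 108.5]), np.float64(1.0))
spool (array([ 502.8, -257.1,   57.2]), np.float64(0.1))
```

```bash
python3 -m inch '[{"rz":0.058,"dx":1.0,"dy":-1.0},{"rz":0.058,"dx":2.0,"dy":-2.0},{"dx":2.75,"dy":-2.8},{"dx":2.75,"dy":-2.8},{"dx":2.75,"dy":-2.8},{"dx":2.75,"dy":-2.8},{"dx":2.75,"dy":-2.8},{"dx":2.75,"dy":-2.8},{"dx":2.75,"dy":-2.8},{"dx":2.75,"dy":-2.8}]'
python3 -m inch '[{"dx":2.75,"dy":-2.8},{"dx":2.75,"dy":-2.8},{"dx":2.75,"dy":-2.8},{"dx":2.75,"dy":-2.8},{"dx":2.75,"dy":-2.8},{"dx":2.75,"dy":-2.8},{"dx":2.75,"dy":-2.8},{"dx":2.75,"dy":-2.8},{"dx":2.0,"dy":-2.0},{"dx":1.0,"dy":-1.0}]'
python3 - <<'E'
from h import *
import pickle
c=get_image("wrist");pickle.dump(c,open("w1.pkl","wb"));o=get_obs()
print(o["clock"],o["tool_pos"],o["orientation"])
cv2.imwrite("pics/w1.png",cv2.resize(c["image"],(800,600),interpolation=cv2.INTER_CUBIC)[:,:,::-1])
E
```

```text
0.2 [ 133.17907131 -559.0081557   249.6861664 ] [-3.11901136e+00 -3.66244560e-01 -2.32740106e-04]schema error: expected keys dx, dy, dz, rx, ry, rz, grip
schema error: expected keys dx, dy, dz, rx, ry, rz, grip
```

View pics/w1.png

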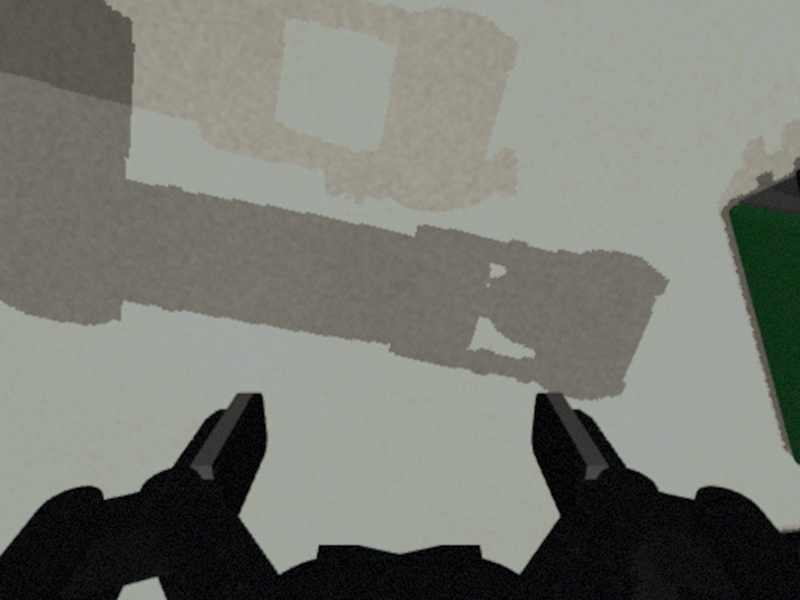

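The wrist view shows only the fingers and the bench, with image-up = tool +x. The moves were refused because every row needs all seven keys, so I resend them.

```bash
python3 -m inch '[{"dx":1.0,"dy":-1.0,"dz":0,"rx":0,"ry":0,"rz":0.058,"grip":1},{"dx":2.0,"dy":-2.0,"dz":0,"rx":0,"ry":0,"rz":0.058,"grip":1},{"dx":2.75,"dy":-2.8,"dz":0,"rx":0,"ry":0,"rz":0,"grip":1},{"dx":2.75,"dy":-2.8,"dz":0,"rx":0,"ry":0,"rz":0,"grip":1},{"dx":2.75,"dy":-2.8,"dz":0,"rx":0,"ry":0,"rz":0,"grip":1},{"dx":2.75,"dy":-2.8,"dz":0,"rx":0,"ry":0,"rz":0,"grip":1},{"dx":2.75,"dy":-2.8,"dz":0,"rx":0,"ry":0,"rz":0,"grip":1},{"dx":2.75,"dy":-2.8,"dz":0,"rx":0,"ry":0,"rz":0,"grip":1},{"dx":2.75,"dy":-2.8,"dz":0,"rx":0,"ry":0,"rz":0,"grip":1},{"dx":2.75,"dy":-2.8,"dz":0,"rx":0,"ry":0,"rz":0,"grip":1}]' &&
python3 -m inch '[{"dx":2.75,"dy":-2.8,"dz":0,"rx":0,"ry":0,"rz":0,"grip":1},{"dx":2.75,"dy":-2.8,"dz":0,"rx":0,"ry":0,"rz":0,"grip":1},{"dx":2.75,"dy":-2.8,"dz":0,"rx":0,"ry":0,"rz":0,"grip":1},{"dx":2.75,"dy":-2.8,"dz":0,"rx":0,"ry":0,"rz":0,"grip":1},{"dx":2.75,"dy":-2.8,"dz":0,"rx":0,"ry":0,"rz":0,"grip":1},{"dx":2.75,"dy":-2.8,"dz":0,"rx":0,"ry":0,"rz":0,"grip":1},{"dx":2.75,"dy":-2.8,"dz":0,"rx":0,"ry":0,"rz":0,"grip":1},{"dx":2.0,"dy":-2.0,"dz":0,"rx":0,"ry":0,"rz":0,"grip":1},{"dx":1.0,"dy":-1.0,"dz":0,"rx":0,"ry":0,"rz":0,"grip":1},{"dx":0,"dy":0,"dz":0,"rx":0,"ry":0,"rz":0,"grip":1}]'
python3 - <<'E'
from h import *
import pickle
c=get_image("wrist");pickle.dump(c,open("w1.pkl","wb"));o=get_obs()
print(o["clock"],o["tool_pos"],o["orientation"])
cv2.imwrite("pics/w2.png",cv2.resize(c["image"],(800,600),interpolation=cv2.INTER_CUBIC)[:,:,::-1])
E
```

```text
clock: 1.03
tool_pos: [349.7, -274.1, 250.3]
orientation: [3.136, 0.184, 0.0]
wrist_force: [0.7, -0.8, -0.4]
grip_width: 0.999
clock: 1.87
tool_pos: [544.2, -23.1, 250.0]
orientation: [-3.135, -0.19, 0.0]
wrist_force: [0.1, -0.0, 0.0]
grip_width: 0.998
1.9167 [543.39367665 -24.63828435 249.93908834] [ 3.13578528e+00  1.88222878e-01 -1.55347081e-03]
```

View pics/w2.png

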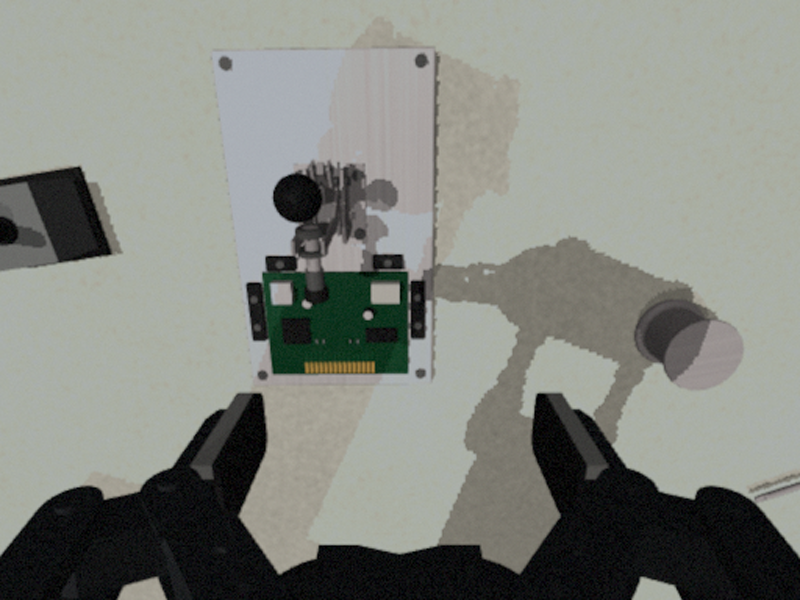

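The wrist view shows the whole jig: the knob at (297,198), the gold row from (305,367) to (375,367), the plate's far corners at (213,50) and (435,48), and the stand's foot at the left edge near (100,250). I now compute positions from masks.

Run:
```python
from h import *
import pickle
c=pickle.load(open("w1.pkl","rb"));s=.64
hsv=cv2.cvtColor(c["image"],cv2.COLOR_RGB2HSV)
m=cv2.inRange(hsv,(15,110,90),(35,255,255));m[:,:180]=0;m[:,260:]=0;m[:200]=0;m[250:]=0
m=cv2.morphologyEx(m,cv2.MORPH_CLOSE,np.ones((3,5)))
n=cv2.connectedComponentsWithStats(m);i=1+n[2][1:,4].argmax();ys,xs=np.where(n[1]==i);r=cv2.minAreaRect(np.float32(np.c_[xs,ys]));print(r,n[2][i])
P=np.array([onplane(c,*p,15.2)for p in cv2.boxPoints(r)]);print(np.round(P,1).tolist())
print("row mid",onplane(c,*r[0],15.2))
Q=np.array([onplane(c,u*s,v*s,12)for u,v in[(213,50),(435,48),(433,382),(251,382)]]);print(np.round(Q,1).tolist(),np.round([np.linalg.norm(Q[k]-Q[k-1])for k in range(4)],1))
print("knob",onplane(c,297.5*s,198*s,130))
for t in((Q[0]-Q[3]),(Q[1]-Q[2])):print(np.arctan2(t[1],t[0]))
t=Q[0]-Q[1];print(np.arctan2(-t[0],t[1]));
```

```text
((217.0, 234.5), (7.0, 44.0), 90.0) [195 231  45   8 321]
[[441.9, 46.3, 15.2], [448.9, -11.2, 15.2], [438.6, -12.3, 15.2], [431.6, 45.8, 15.2]]
row mid [440.25757081  17.15209797  15.2       ]
[[669.1, 122.6, 12.0], [688.7, -28.7, 12.0], [433.5, -64.4, 12.0], [414.4, 91.8, 12.0]] [256.6 152.5 257.7 157.4]
knob [592.64033496  36.44446276 130.        ]
0.12023780192356633
0.1390795985883114
0.12841792655480438
```

```bash
python3 -m inch '[{"dx":1.9,"dy":-1.8,"dz":0,"rx":0,"ry":0,"rz":0,"grip":1},{"dx":1.9,"dy":-1.8,"dz":1.0,"rx":0,"ry":0,"rz":0,"grip":1},{"dx":1.85,"dy":-1.8,"dz":2.0,"rx":0,"ry":0,"rz":0,"grip":1},{"dx":0,"dy":0,"dz":3.0,"rx":0,"ry":0,"rz":0,"grip":0.8},{"dx":0,"dy":0,"dz":3.0,"rx":0,"ry":0,"rz":0,"grip":0.6},{"dx":0,"dy":0,"dz":2.0,"rx":0,"ry":0,"rz":0,"grip":0.6},{"dx":0,"dy":0,"dz":1.0,"rx":0,"ry":0,"rz":0,"grip":0.6},{"dx":0,"dy":0,"dz":0,"rx":0,"ry":0,"rz":0,"grip":0.6},{"dx":0,"dy":0,"dz":0,"rx":0,"ry":0,"rz":0,"grip":0.6},{"dx":0,"dy":0,"dz":0,"rx":0,"ry":0,"rz":0,"grip":0.6}]' 50
python3 - <<'E'
from h import *
o=get_obs();print(o["tool_pos"],o["grip_width"])
c=get_image("wrist");a=cv2.resize(c["image"],(640,480))
b=get_image("side")["image"][130:240,200:320];b=cv2.resize(b,(480,440),interpolation=cv2.INTER_CUBIC)
cv2.imwrite("pics/w3.png",a[:,:,::-1])
E
```

```text
clock: 2.75
tool_pos: [594.3, 34.1, 132.5]
orientation: [3.135, 0.184, 0.005]
wrist_force: [-0.3, -0.7, 0.2]
grip_width: 0.601
[594.30894453  34.14901163 132.4573279 ] 0.6009391678398616
```

View pics/w3.png

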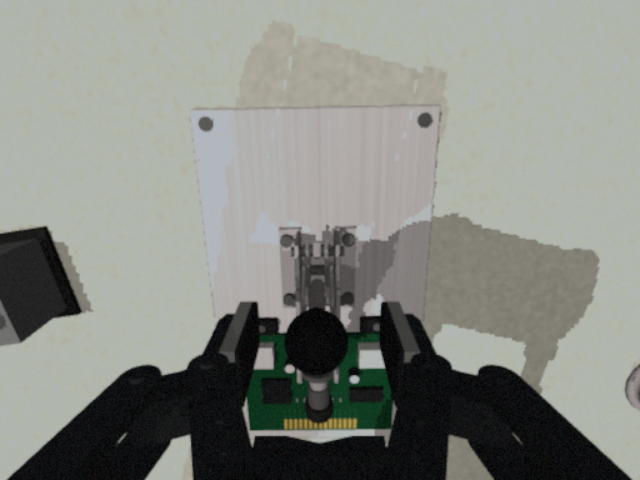

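```bash
python3 -m inch '[{"dx":0,"dy":0,"dz":0.2,"rx":0,"ry":0,"rz":0,"grip":0},{"dx":0,"dy":0,"dz":0,"rx":0,"ry":0,"rz":0,"grip":0},{"dx":0,"dy":0,"dz":0,"rx":0,"ry":0,"rz":0,"grip":0},{"dx":0,"dy":0,"dz":0,"rx":0,"ry":0,"rz":0,"grip":0},{"dx":0,"dy":0,"dz":0,"rx":0,"ry":0,"rz":0,"grip":0},{"dx":0.4,"dy":0,"dz":0,"rx":0,"ry":0,"rz":0,"grip":0},{"dx":0.4,"dy":0,"dz":0,"rx":0,"ry":0,"rz":0,"grip":0},{"dx":0.6,"dy":0,"dz":0.05,"rx":0,"ry":0,"rz":0,"grip":0},{"dx":0.6,"dy":0,"dz":0.05,"rx":0,"ry":0,"rz":0,"grip":0},{"dx":0.8,"dy":0,"dz":0.1,"rx":0,"ry":0,"rz":0,"grip":0}]' 50
python3 -m inch '[{"dx":0.35,"dy":0,"dz":0.1,"rx":0,"ry":0,"rz":0,"grip":0},{"dx":0.35,"dy":0,"dz":0.1,"rx":0,"ry":0,"rz":0,"grip":0},{"dx":0.45,"dy":0,"dz":0.15,"rx":0,"ry":0,"rz":0,"grip":0},{"dx":0.45,"dy":0,"dz":0.15,"rx":0,"ry":0,"rz":0,"grip":0},{"dx":0.5,"dy":0,"dz":0.4,"rx":0,"ry":0,"rz":0,"grip":0},{"dx":0.25,"dy":0,"dz":0.5,"rx":0,"ry":0,"rz":0,"grip":0},{"dx":0.25,"dy":0,"dz":0.5,"rx":0,"ry":0,"rz":0,"grip":0},{"dx":0.15,"dy":0,"dz":0.7,"rx":0,"ry":0,"rz":0,"grip":0},{"dx":0.15,"dy":0,"dz":0.7,"rx":0,"ry":0,"rz":0,"grip":0},{"dx":0,"dy":0,"dz":0,"rx":0,"ry":0,"rz":0,"grip":0}]'
python3 -m inch '[{"dx":0.1,"dy":0,"dz":0.65,"rx":0,"ry":0,"rz":0,"grip":0},{"dx":0.1,"dy":0,"dz":0.65,"rx":0,"ry":0,"rz":0,"grip":0},{"dx":0.05,"dy":0,"dz":0.5,"rx":0,"ry":0,"rz":0,"grip":0},{"dx":0.05,"dy":0,"dz":0.5,"rx":0,"ry":0,"rz":0,"grip":0},{"dx":0.05,"dy":0,"dz":0.5,"rx":0,"ry":0,"rz":0,"grip":0},{"dx":0.05,"dy":0,"dz":0.5,"rx":0,"ry":0,"rz":0,"grip":0},{"dx":0,"dy":0,"dz":0.2,"rx":0,"ry":0,"rz":0,"grip":0},{"dx":0,"dy":0,"dz":0,"rx":0,"ry":0,"rz":0,"grip":0},{"dx":0,"dy":0,"dz":0,"rx":0,"ry":0,"rz":0,"grip":0},{"dx":0,"dy":0,"dz":0,"rx":0,"ry":0,"rz":0,"grip":0}]'
python3 - <<'E'
from h import *
o=get_obs();print(o["tool_pos"],o["grip_width"],o["wrist_force"])
c=get_image("wrist");a=cv2.resize(c["image"],(512,384))
b=get_image("side")["image"];save({"image":b},"tmp.png")
c2=b[130:250,190:310];c2=cv2.resize(c2,(384,384),interpolation=cv2.INTER_CUBIC)
cv2.imwrite("pics/w4.png",cv2.resize(np.hstack([a,c2]),(800,343))[:,:,::-1])
E
```

```text
clock: 3.68
tool_pos: [620.2, 38.8, 126.5]
orientation: [-3.136, -0.185, 0.004]
wrist_force: [-4.1, 1.9, 3.8]
grip_width: 0.261
clock: 4.52
tool_pos: [651.4, 41.9, 93.2]
orientation: [3.136, 0.185, 0.006]
wrist_force: [2.3, 0.6, -2.2]
grip_width: 0.002
clock: 5.35
tool_pos: [653.2, 42.1, 58.0]
orientation: [3.136, 0.185, -0.002]
wrist_force: [-0.2, 0.4, -0.2]
grip_width: -0.001
[653.24571576  42.08090646  58.02902826] -0.0011248070678876315 [-0.16655715  0.41162299 -0.16403106]
```

View pics/w4.png

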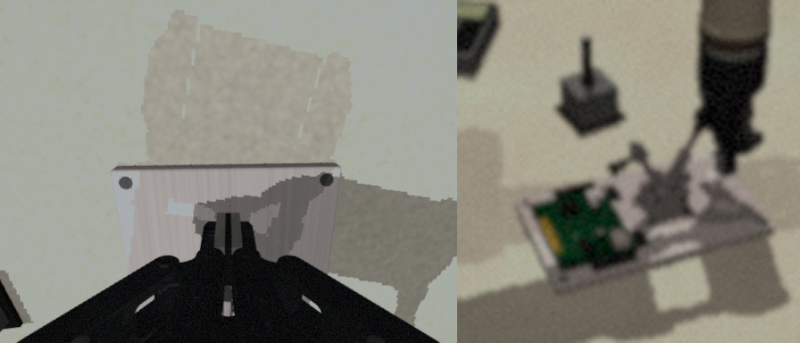

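The knob slipped out of the jaws; the handle is standing part-way, with the knob near (705,118) in the side crop. I back off, rise and re-measure.

```bash
python3 -m inch '[{"dx":1,"dy":0,"dz":-0.5,"rx":0,"ry":0,"rz":0,"grip":0},{"dx":1,"dy":0,"dz":-2,"rx":0,"ry":0,"rz":0,"grip":0},{"dx":0,"dy":0,"dz":-3,"rx":0,"ry":0,"rz":0,"grip":0.5},{"dx":0,"dy":0,"dz":-3,"rx":0,"ry":0,"rz":0,"grip":0.6},{"dx":0,"dy":0,"dz":-3,"rx":0,"ry":0,"rz":0,"grip":0.6},{"dx":0,"dy":0,"dz":-3,"rx":0,"ry":0,"rz":0,"grip":0.6},{"dx":-1,"dy":0,"dz":-1,"rx":0,"ry":0,"rz":0,"grip":0.6},{"dx":-2,"dy":0,"dz":0,"rx":0,"ry":0,"rz":0,"grip":0.6},{"dx":-1,"dy":0,"dz":0,"rx":0,"ry":0,"rz":0,"grip":0.6},{"dx":0,"dy":0,"dz":0,"rx":0,"ry":0,"rz":0,"grip":0.6}]' 50
python3 - <<'E'
from h import *
import pickle
w=get_image("wrist");s=get_image("side");pickle.dump((w,s),open("k.pkl","wb"))
b=cv2.resize(s["image"][130:230,200:325],(500,400),interpolation=cv2.INTER_CUBIC)
a=cv2.resize(w["image"][:,150:360],(300,549))[-400:]
cv2.imwrite("pics/w5.png",np.hstack([a,b])[:,:,::-1]);print(get_obs()["tool_pos"])
E
```

```text
clock: 6.28
tool_pos: [632.3, 39.7, 213.7]
orientation: [3.136, 0.185, -0.002]
wrist_force: [-0.3, 0.1, -0.7]
grip_width: 0.603
[633.74828257  39.75070315 213.33165611]
```

View pics/w5.png

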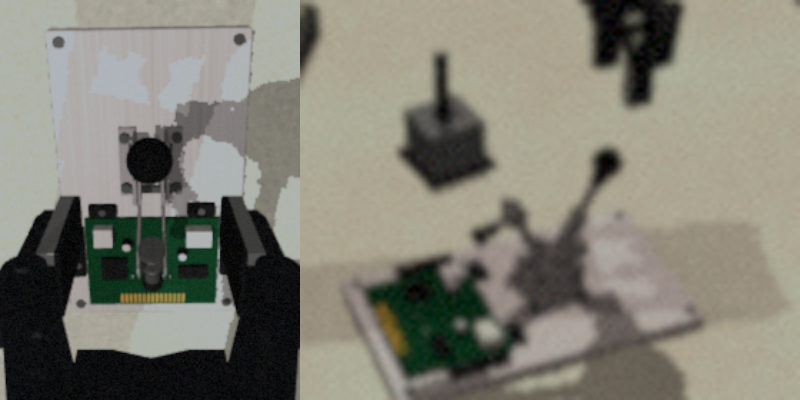

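Run:
```python
from h import *
import pickle
w,s=pickle.load(open("k.pkl","rb"))
o1,d1=ray(w,254.3,216.2);o2,d2=ray(s,276.25,170.5)
t=np.linalg.lstsq(np.array([d1,-d2]).T,o2-o1,rcond=None)[0]
p,q=o1+t[0]*d1,o2+t[1]*d2;k=(p+q)/2;print(k,np.linalg.norm(p-q))
c,n=np.cos(.123),np.sin(.123);d=k[:2]-[523.6,26.9];print("jig",c*d[0]+n*d[1],-n*d[0]+c*d[1])
o=get_obs()["tool_pos"];d=k-o;print("tool dx,dy,dz",c*d[0]+n*d[1],n*d[0]-c*d[1],-d[2])
```

```text
[623.68757449  40.90129805 124.46863394] 0.6619201807652506
jig 101.04923659574312 1.6157651649662146
tool dx,dy,dz -9.843533168784973 -2.376251373230732 88.86302217189842
```

```bash
python3 -m inch '[{"dx":-1.0,"dy":-0.2,"dz":1.6,"rx":0,"ry":0,"rz":0,"grip":0.6},{"dx":0,"dy":0,"dz":3,"rx":0,"ry":0,"rz":0,"grip":0.6},{"dx":0,"dy":0,"dz":3,"rx":0,"ry":0,"rz":0,"grip":0.6},{"dx":0,"dy":0,"dz":1,"rx":0,"ry":0,"rz":0,"grip":0.5},{"dx":0,"dy":0,"dz":0,"rx":0,"ry":0,"rz":0,"grip":0},{"dx":0,"dy":0,"dz":0,"rx":0,"ry":0,"rz":0,"grip":0},{"dx":0,"dy":0,"dz":0,"rx":0,"ry":0,"rz":0,"grip":0},{"dx":0,"dy":0,"dz":0,"rx":0,"ry":0,"rz":0,"grip":0},{"dx":0,"dy":0,"dz":0,"rx":0,"ry":0,"rz":0,"grip":0},{"dx":0,"dy":0,"dz":0,"rx":0,"ry":0,"rz":0,"grip":0}]' 110
```

```text
clock: 7.22
tool_pos: [622.9, 39.6, 126.6]
orientation: [3.134, 0.185, -0.004]
wrist_force: [-1.9, -3.7, -10.9]
grip_width: 0.243
```

```bash
python3 -m inch '[{"dx":0.2,"dy":0,"dz":0.05,"rx":0,"ry":0,"rz":0,"grip":0},{"dx":0.2,"dy":0,"dz":0.05,"rx":0,"ry":0,"rz":0,"grip":0},{"dx":0.2,"dy":0,"dz":0.05,"rx":0,"ry":0,"rz":0,"grip":0},{"dx":0.2,"dy":0,"dz":0.05,"rx":0,"ry":0,"rz":0,"grip":0},{"dx":0.2,"dy":0,"dz":0.05,"rx":0,"ry":0,"rz":0,"grip":0},{"dx":0.2,"dy":0,"dz":0.1,"rx":0,"ry":0,"rz":0,"grip":0},{"dx":0.2,"dy":0,"dz":0.1,"rx":0,"ry":0,"rz":0,"grip":0},{"dx":0,"dy":0,"dz":0,"rx":0,"ry":0,"rz":0,"grip":0},{"dx":0,"dy":0,"dz":0,"rx":0,"ry":0,"rz":0,"grip":0},{"dx":0,"dy":0,"dz":0,"rx":0,"ry":0,"rz":0,"grip":0}]' 110
```

```text
clock: 8.05
tool_pos: [635.6, 41.0, 122.6]
orientation: [3.133, 0.189, -0.01]
wrist_force: [-6.6, -5.7, -5.0]
grip_width: 0.239
```

```bash
python3 -m inch '[{"dx":0.1,"dy":0,"dz":0.05,"rx":0,"ry":0,"rz":0,"grip":0},{"dx":0.2,"dy":0,"dz":0.1,"rx":0,"ry":0,"rz":0,"grip":0},{"dx":0.15,"dy":0,"dz":0.15,"rx":0,"ry":0,"rz":0,"grip":0},{"dx":0.15,"dy":0,"dz":0.2,"rx":0,"ry":0,"rz":0,"grip":0},{"dx":0.15,"dy":0,"dz":0.25,"rx":0,"ry":0,"rz":0,"grip":0},{"dx":0.15,"dy":0,"dz":0.3,"rx":0,"ry":0,"rz":0,"grip":0},{"dx":0.1,"dy":0,"dz":0.35,"rx":0,"ry":0,"rz":0,"grip":0},{"dx":0,"dy":0,"dz":0,"rx":0,"ry":0,"rz":0,"grip":0},{"dx":0,"dy":0,"dz":0,"rx":0,"ry":0,"rz":0,"grip":0},{"dx":0,"dy":0,"dz":0,"rx":0,"ry":0,"rz":0,"grip":0}]' 110
```

```text
clock: 8.88
tool_pos: [649.4, 43.5, 110.9]
orientation: [3.136, 0.185, 0.007]
wrist_force: [4.0, 0.4, 2.9]
grip_width: 0.001
```

```bash
python3 -m inch '[{"dx":1,"dy":0,"dz":-0.5,"rx":0,"ry":0,"rz":0,"grip":0},{"dx":1,"dy":0,"dz":-2,"rx":0,"ry":0,"rz":0,"grip":0},{"dx":0,"dy":0,"dz":-3,"rx":0,"ry":0,"rz":0,"grip":0},{"dx":0,"dy":0,"dz":-2.5,"rx":0,"ry":0,"rz":0,"grip":0},{"dx":0,"dy":0,"dz":-1,"rx":0,"ry":0,"rz":0,"grip":0},{"dx":0,"dy":0,"dz":0,"rx":0,"ry":0,"rz":0,"grip":0},{"dx":0,"dy":0,"dz":0,"rx":0,"ry":0,"rz":0,"grip":0},{"dx":0,"dy":0,"dz":0,"rx":0,"ry":0,"rz":0,"grip":0},{"dx":0,"dy":0,"dz":0,"rx":0,"ry":0,"rz":0,"grip":0},{"dx":0,"dy":0,"dz":0,"rx":0,"ry":0,"rz":0,"grip":0}]' 110
python3 - <<'E'
from h import *
import pickle
w=get_image("wrist");s=get_image("side");pickle.dump((w,s),open("k.pkl","wb"))
b=cv2.resize(s["image"][130:230,200:325],(500,400),interpolation=cv2.INTER_CUBIC)
a=cv2.resize(w["image"][:,150:360],(300,549))[-400:]
cv2.imwrite("pics/w6.png",np.hstack([a,b])[:,:,::-1]);print(get_obs()["tool_pos"])
E
```

```text
clock: 9.72
tool_pos: [666.2, 45.9, 196.6]
orientation: [-3.136, -0.185, 0.006]
wrist_force: [-0.6, -0.6, -0.2]
grip_width: -0.0
[666.77653129  45.85784023 197.5590268 ]
```

View pics/w6.png

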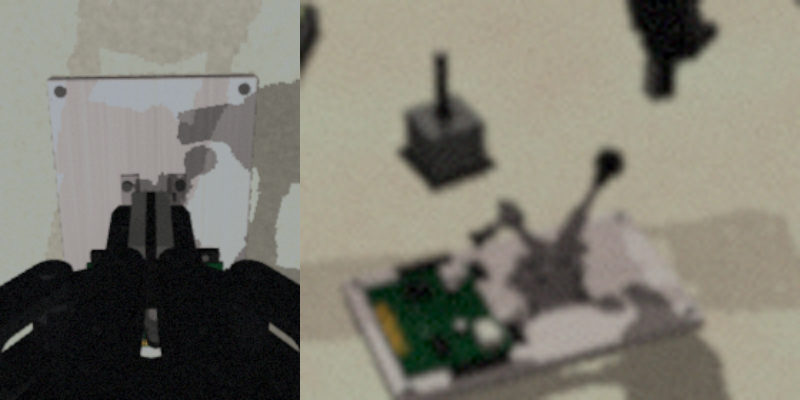

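```bash
python3 -m inch '[{"dx":-1.5,"dy":0.1,"dz":0,"rx":0,"ry":0,"rz":0,"grip":0},{"dx":-2.2,"dy":0,"dz":0,"rx":0,"ry":0,"rz":0,"grip":0},{"dx":-2.2,"dy":0,"dz":0,"rx":0,"ry":0,"rz":0,"grip":0},{"dx":-1.6,"dy":0,"dz":0,"rx":0,"ry":0,"rz":0,"grip":0},{"dx":0,"dy":0,"dz":1.5,"rx":0,"ry":0,"rz":0,"grip":0},{"dx":0,"dy":0,"dz":2.5,"rx":0,"ry":0,"rz":0,"grip":0},{"dx":0,"dy":0,"dz":2.0,"rx":0,"ry":0,"rz":0,"grip":0},{"dx":0,"dy":0,"dz":0.6,"rx":0,"ry":0,"rz":0,"grip":0},{"dx":0,"dy":0,"dz":0,"rx":0,"ry":0,"rz":0,"grip":0},{"dx":0,"dy":0,"dz":0,"rx":0,"ry":0,"rz":0,"grip":0}]' 40
python3 -m inch '[{"dx":0.5,"dy":0,"dz":0,"rx":0,"ry":0,"rz":0,"grip":0},{"dx":0.4,"dy":0,"dz":0,"rx":0,"ry":0,"rz":0,"grip":0},{"dx":0.4,"dy":0,"dz":0,"rx":0,"ry":0,"rz":0,"grip":0},{"dx":0.4,"dy":0,"dz":0,"rx":0,"ry":0,"rz":0,"grip":0},{"dx":0.4,"dy":0,"dz":0,"rx":0,"ry":0,"rz":0,"grip":0},{"dx":0.3,"dy":0,"dz":0,"rx":0,"ry":0,"rz":0,"grip":0},{"dx":0.2,"dy":0,"dz":0,"rx":0,"ry":0,"rz":0,"grip":0},{"dx":0,"dy":0,"dz":0,"rx":0,"ry":0,"rz":0,"grip":0},{"dx":0,"dy":0,"dz":0,"rx":0,"ry":0,"rz":0,"grip":0},{"dx":0,"dy":0,"dz":0,"rx":0,"ry":0,"rz":0,"grip":0}]' 40
python3 - <<'E'
from h import *
s=get_image("side")
b=cv2.resize(s["image"][130:230,200:325],(500,400),interpolation=cv2.INTER_CUBIC)
w=get_image("scene")
a=cv2.resize(w["image"][160:260,200:275],(300,400),interpolation=cv2.INTER_CUBIC)
cv2.imwrite("pics/w7.png",np.hstack([a,b])[:,:,::-1])
import pickle;pickle.dump((w,s),open("k.pkl","wb"))
E
```

```text
clock: 10.65
tool_pos: [593.3, 36.0, 133.3]
orientation: [3.136, 0.185, 0.0]
wrist_force: [-0.3, -0.5, -0.7]
grip_width: -0.0
clock: 11.48
tool_pos: [618.2, 39.3, 132.1]
orientation: [-3.136, -0.185, 0.003]
wrist_force: [-4.8, -0.8, -3.1]
grip_width: 0.002
```

View pics/w7.png

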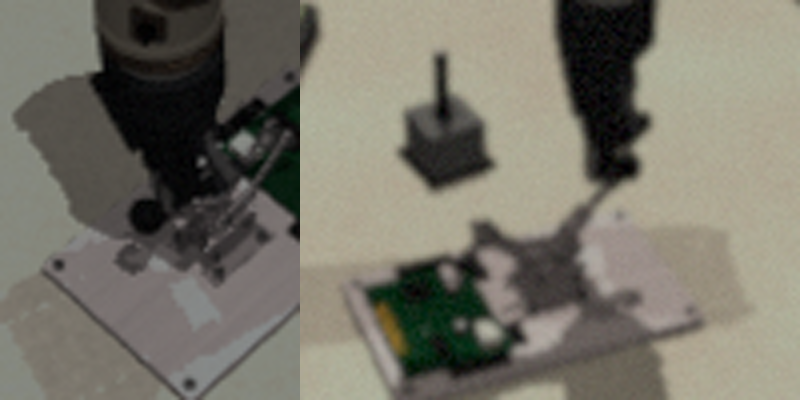

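```bash
python3 -m inch '[{"dx":0.3,"dy":0,"dz":0,"rx":0,"ry":0,"rz":0,"grip":0},{"dx":0,"dy":0,"dz":0,"rx":0,"ry":0,"rz":0,"grip":0},{"dx":-0.6,"dy":0,"dz":-0.5,"rx":0,"ry":0,"rz":0,"grip":0},{"dx":0,"dy":0,"dz":-1.5,"rx":0,"ry":0,"rz":0,"grip":0},{"dx":0,"dy":0,"dz":-1.5,"rx":0,"ry":0,"rz":0,"grip":0},{"dx":0,"dy":0,"dz":0,"rx":0,"ry":0,"rz":0,"grip":0},{"dx":1.6,"dy":0,"dz":0,"rx":0,"ry":0,"rz":0,"grip":0},{"dx":1.6,"dy":0,"dz":0,"rx":0,"ry":0,"rz":0,"grip":0},{"dx":0,"dy":0,"dz":0,"rx":0,"ry":0,"rz":0,"grip":0},{"dx":0,"dy":0,"dz":0.5,"rx":0,"ry":0,"rz":0,"grip":0}]' 40
python3 -m inch '[{"dx":0,"dy":0,"dz":0.8,"rx":0,"ry":0,"rz":0,"grip":0},{"dx":0,"dy":0,"dz":0.6,"rx":0,"ry":0,"rz":0,"grip":0},{"dx":0,"dy":0,"dz":0.5,"rx":0,"ry":0,"rz":0,"grip":0},{"dx":0.05,"dy":0,"dz":0.5,"rx":0,"ry":0,"rz":0,"grip":0},{"dx":0.1,"dy":0,"dz":0.5,"rx":0,"ry":0,"rz":0,"grip":0},{"dx":0.1,"dy":0,"dz":0.5,"rx":0,"ry":0,"rz":0,"grip":0},{"dx":0.1,"dy":0,"dz":0.5,"rx":0,"ry":0,"rz":0,"grip":0},{"dx":0.1,"dy":0,"dz":0.5,"rx":0,"ry":0,"rz":0,"grip":0},{"dx":0,"dy":0,"dz":0,"rx":0,"ry":0,"rz":0,"grip":0},{"dx":0,"dy":0,"dz":0,"rx":0,"ry":0,"rz":0,"grip":0}]' 40
```

```text
clock: 12.42
tool_pos: [649.1, 42.4, 164.3]
orientation: [3.136, 0.185, 0.007]
wrist_force: [-0.8, 0.1, 1.2]
grip_width: -0.0
clock: 13.25
tool_pos: [651.2, 43.0, 117.8]
orientation: [-3.136, -0.185, 0.004]
wrist_force: [-0.2, 0.1, 1.8]
grip_width: -0.001
```

```bash
python3 -m inch '[{"dx":0.05,"dy":0,"dz":0.4,"rx":0,"ry":0,"rz":0,"grip":0},{"dx":0.05,"dy":0,"dz":0.4,"rx":0,"ry":0,"rz":0,"grip":0},{"dx":0.05,"dy":0,"dz":0.4,"rx":0,"ry":0,"rz":0,"grip":0},{"dx":0.05,"dy":0,"dz":0.4,"rx":0,"ry":0,"rz":0,"grip":0},{"dx":0,"dy":0,"dz":0.4,"rx":0,"ry":0,"rz":0,"grip":0},{"dx":0,"dy":0,"dz":0.3,"rx":0,"ry":0,"rz":0,"grip":0},{"dx":0,"dy":0,"dz":0.2,"rx":0,"ry":0,"rz":0,"grip":0},{"dx":0,"dy":0,"dz":0,"rx":0,"ry":0,"rz":0,"grip":0},{"dx":0,"dy":0,"dz":0,"rx":0,"ry":0,"rz":0,"grip":0},{"dx":0,"dy":0,"dz":0,"rx":0,"ry":0,"rz":0,"grip":0}]' 40
python3 - <<'E'
from h import *
s=get_image("side")
b=cv2.resize(s["image"][130:230,200:325],(500,400),interpolation=cv2.INTER_CUBIC)
w=get_image("scene")
a=cv2.resize(w["image"][160:260,200:275],(300,400),interpolation=cv2.INTER_CUBIC)
cv2.imwrite("pics/w8.png",np.hstack([a,b])[:,:,::-1])
E
```

```text
clock: 14.08
tool_pos: [654.1, 43.2, 93.9]
orientation: [3.136, 0.185, 0.0]
wrist_force: [0.6, 0.0, -0.7]
grip_width: 0.002
```

```bash
python3 -m inch '[{"dx":0,"dy":0,"dz":0.15,"rx":0,"ry":0,"rz":0,"grip":0},{"dx":0,"dy":0,"dz":0.1,"rx":0,"ry":0,"rz":0,"grip":0},{"dx":0,"dy":0,"dz":0,"rx":0,"ry":0,"rz":0,"grip":0},{"dx":0,"dy":0,"dz":0,"rx":0,"ry":0,"rz":0,"grip":0},{"dx":0,"dy":0,"dz":0,"rx":0,"ry":0,"rz":0,"grip":0},{"dx":0,"dy":0,"dz":0,"rx":0,"ry":0,"rz":0,"grip":0},{"dx":0,"dy":0,"dz":0,"rx":0,"ry":0,"rz":0,"grip":0},{"dx":0,"dy":0,"dz":0,"rx":0,"ry":0,"rz":0,"grip":0},{"dx":0,"dy":0,"dz":0,"rx":0,"ry":0,"rz":0,"grip":0},{"dx":0,"dy":0,"dz":0,"rx":0,"ry":0,"rz":0,"grip":0}]' 40
```

```text
clock: 15.02
tool_pos: [654.2, 43.2, 91.5]
orientation: [3.136, 0.185, 0.001]
wrist_force: [0.8, 0.2, 1.7]
grip_width: -0.002
```

View pics/w8.png

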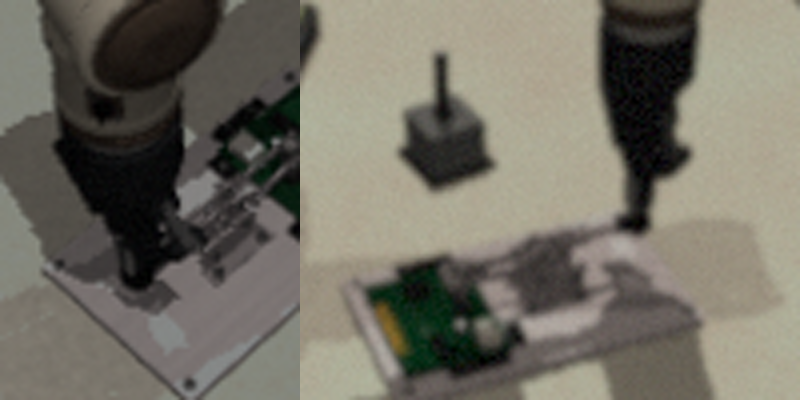

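The side view shows the arm down on the board, the handle level and the knob under the fingertips at (632,222). I press a few mm more to feel for the stop.

```bash
python3 -m inch '[{"dx":0,"dy":0,"dz":0.1,"rx":0,"ry":0,"rz":0,"grip":0},{"dx":0,"dy":0,"dz":0.1,"rx":0,"ry":0,"rz":0,"grip":0},{"dx":0,"dy":0,"dz":0.1,"rx":0,"ry":0,"rz":0,"grip":0},{"dx":0,"dy":0,"dz":0,"rx":0,"ry":0,"rz":0,"grip":0},{"dx":0,"dy":0,"dz":0,"rx":0,"ry":0,"rz":0,"grip":0},{"dx":0,"dy":0,"dz":0,"rx":0,"ry":0,"rz":0,"grip":0},{"dx":0,"dy":0,"dz":0,"rx":0,"ry":0,"rz":0,"grip":0},{"dx":0,"dy":0,"dz":0,"rx":0,"ry":0,"rz":0,"grip":0},{"dx":0,"dy":0,"dz":0,"rx":0,"ry":0,"rz":0,"grip":0},{"dx":0,"dy":0,"dz":0,"rx":0,"ry":0,"rz":0,"grip":0}]' 40
```

```text
clock: 15.85
tool_pos: [654.8, 43.3, 89.4]
orientation: [3.136, 0.185, 0.003]
wrist_force: [1.4, 0.9, 6.4]
grip_width: 0.003
```

Force rises to 6.4 N over 2 mm, so the knob is on its stop and the clamp is locked. Next I go near the pen.

```bash
python3 -m inch '[{"dx":0,"dy":0,"dz":-1,"rx":0,"ry":0,"rz":0,"grip":0},{"dx":0,"dy":0,"dz":-3,"rx":0,"ry":0,"rz":0,"grip":0},{"dx":0,"dy":0,"dz":-3.5,"rx":0,"ry":0,"rz":0,"grip":0.5},{"dx":-1.5,"dy":-2.0,"dz":-2.5,"rx":0,"ry":0,"rz":0,"grip":1},{"dx":-2,"dy":-2.8,"dz":-2,"rx":0,"ry":0,"rz":0,"grip":1},{"dx":-2,"dy":-3.2,"dz":-1,"rx":0,"ry":0,"rz":0,"grip":1},{"dx":-2,"dy":-3.2,"dz":0,"rx":0,"ry":0,"rz":0,"grip":1},{"dx":-2,"dy":-3.2,"dz":0,"rx":0,"ry":0,"rz":0,"grip":1},{"dx":-2,"dy":-3.2,"dz":0,"rx":0,"ry":0,"rz":0,"grip":1},{"dx":-2,"dy":-3,"dz":0,"rx":0,"ry":0,"rz":0,"grip":1}]' 40
python3 -m inch '[{"dx":0,"dy":-1.4,"dz":0,"rx":0,"ry":0,"rz":0,"grip":1},{"dx":0,"dy":0,"dz":0,"rx":0,"ry":0,"rz":0,"grip":1},{"dx":0,"dy":0,"dz":0,"rx":0,"ry":0,"rz":0,"grip":1},{"dx":0,"dy":0,"dz":0,"rx":0,"ry":0,"rz":0,"grip":1},{"dx":0,"dy":0,"dz":0,"rx":0,"ry":0,"rz":0,"grip":1},{"dx":0,"dy":0,"dz":0,"rx":0,"ry":0,"rz":0,"grip":1},{"dx":0,"dy":0,"dz":0,"rx":0,"ry":0,"rz":0,"grip":1},{"dx":0,"dy":0,"dz":0,"rx":0,"ry":0,"rz":0,"grip":1},{"dx":0,"dy":0,"dz":0,"rx":0,"ry":0,"rz":0,"grip":1},{"dx":0,"dy":0,"dz":0,"rx":0,"ry":0,"rz":0,"grip":1}]' 40
python3 - <<'E'
from h import *
import pickle
w=get_image("wrist");s=get_image("side");o=get_obs();pickle.dump((w,s,o),open("p.pkl","wb"))
b=cv2.resize(s["image"][110:240,190:310],(370,400),interpolation=cv2.INTER_CUBIC)
a=cv2.resize(w["image"],(800,600))[:400]
a=cv2.resize(w["image"],(800,600),interpolation=cv2.INTER_CUBIC);a[:260,:240]=cv2.resize(b,(240,260))
cv2.imwrite("pics/p.png",a[:,:,::-1]);print(o["tool_pos"],o["orientation"])
E
```

```text
clock: 16.68
tool_pos: [493.8, 233.1, 218.2]
orientation: [3.136, 0.185, -0.002]
wrist_force: [0.3, 1.2, -0.5]
grip_width: 0.998
clock: 17.52
tool_pos: [494.2, 245.7, 218.3]
orientation: [3.136, 0.184, -0.0]
wrist_force: [0.2, 0.1, 0.2]
grip_width: 1.001
[494.1711242  245.82166292 218.31226949] [ 3.13612995e+00  1.84773928e-01 -2.60983016e-05]
```

View pics/p.png

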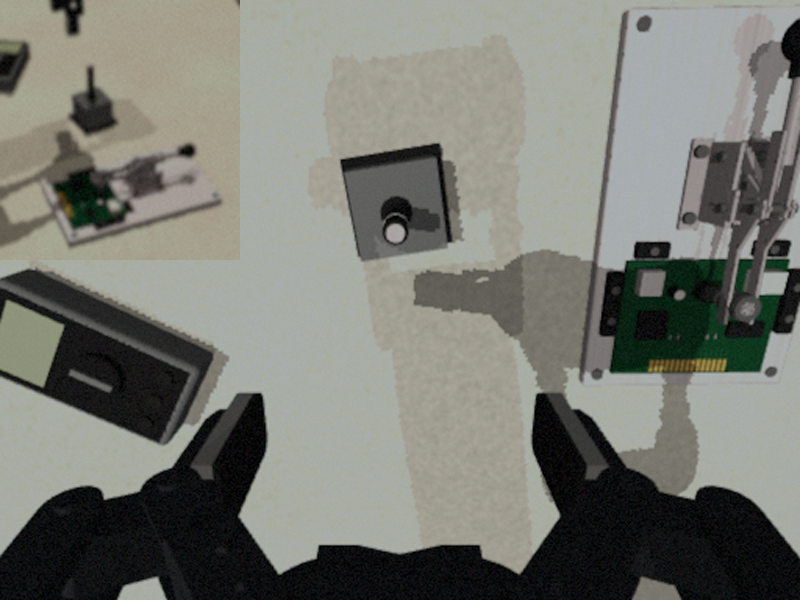

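The wrist view shows the clamp locked with the foot on the board, the pen's white top at (395,231), and the gold row from (648,366) to (727,366).

Run:
```python
from h import *
import pickle
w,s,o=pickle.load(open("p.pkl","rb"));k=.64
yaw=2*np.arctan2(o["orientation"][1],o["orientation"][0]);print("yaw",yaw)
c,n=np.cos(yaw),np.sin(yaw)
im=w["image"];hsv=cv2.cvtColor(im,cv2.COLOR_RGB2HSV)
g=im[140:158,240:266].min(2);ys,xs=np.where(g>120);u,v=xs.mean()+240,ys.mean()+140
P=onplane(w,u,v,119);d=P-o["tool_pos"];print("pen px",u,v,len(xs),P,"tool d",c*d[0]+n*d[1],n*d[0]-c*d[1])
print("collar z52",onplane(w,397*k,211*k,54))
Q=np.array([onplane(w,a*k,b*k,50)for a,b in[(344,172),(438,158),(450,241),(361,257)]]);print(np.round(Q,1).tolist(),Q.mean(0))
m=cv2.inRange(hsv,(15,110,70),(35,255,255));m[:215]=0;m[250:]=0;m[:,:400]=0;m[:,480:]=0
m=cv2.morphologyEx(m,cv2.MORPH_CLOSE,np.ones((3,5)));N=cv2.connectedComponentsWithStats(m);i=1+N[2][1:,4].argmax()
ys,xs=np.where(N[1]==i);r=cv2.minAreaRect(np.float32(np.c_[xs,ys]));print(r)
E_=[xs.min()-.0,xs.max()+.0]
L=onplane(w,xs.min(),ys[xs<xs.min()+3].mean(),15.2);R=onplane(w,xs.max(),ys[xs>xs.max()-3].mean(),15.2)
print("row ends",L,R,np.linalg.norm(L-R),"mid",(L+R)/2,"ang",np.arctan2(L[0]-R[0],R[1]-L[1]),np.arctan2(-(L-R)[0],(L-R)[1]))
print(N[2][i])
```

```text
yaw 0.11769956784970584
pen px 252.6422018348624 148.85321100917432 109 [534.993109   254.13584908 119.        ] tool d 41.51587203847974 -3.4630194349025896
collar z52 [535.96687616 253.45153715  54.        ]
[[554.7, 287.6, 50.0], [569.3, 232.8, 50.0], [520.7, 218.2, 50.0], [503.9, 272.8, 50.0]] [537.14962365 252.85267393  50.        ]
((439.5, 233.5), (48.99999237060547, 6.999999046325684), 0.0)
row ends [435.54333154  46.92044923  15.2       ] [443.61577277 -11.20536762  15.2       ] 58.6836850549164 mid [439.57955216  17.85754081  15.2       ] ang -3.00359656951131 0.13799608407848302
[415 230  50   8 393]
```

```bash
python3 -m inch '[{"dx":1.4,"dy":-0.15,"dz":0,"rx":0,"ry":0,"rz":0,"grip":1},{"dx":1.8,"dy":-0.15,"dz":0,"rx":0,"ry":0,"rz":0,"grip":1},{"dx":0.95,"dy":-0.05,"dz":1.6,"rx":0,"ry":0,"rz":0,"grip":1},{"dx":0,"dy":0,"dz":3,"rx":0,"ry":0,"rz":0,"grip":1},{"dx":0,"dy":0,"dz":3,"rx":0,"ry":0,"rz":0,"grip":0.8},{"dx":0,"dy":0,"dz":3,"rx":0,"ry":0,"rz":0,"grip":0.6},{"dx":0,"dy":0,"dz":2,"rx":0,"ry":0,"rz":0,"grip":0.5},{"dx":0,"dy":0,"dz":1,"rx":0,"ry":0,"rz":0,"grip":0.4},{"dx":0,"dy":0,"dz":0,"rx":0,"ry":0,"rz":0,"grip":0.4},{"dx":0,"dy":0,"dz":0,"rx":0,"ry":0,"rz":0,"grip":0.4}]' 50
python3 -m inch '[{"dx":0,"dy":0,"dz":0,"rx":0,"ry":0,"rz":0,"grip":0},{"dx":0,"dy":0,"dz":0,"rx":0,"ry":0,"rz":0,"grip":0},{"dx":0,"dy":0,"dz":0,"rx":0,"ry":0,"rz":0,"grip":0},{"dx":0,"dy":0,"dz":0,"rx":0,"ry":0,"rz":0,"grip":0},{"dx":0,"dy":0,"dz":0,"rx":0,"ry":0,"rz":0,"grip":0},{"dx":0,"dy":0,"dz":0,"rx":0,"ry":0,"rz":0,"grip":0},{"dx":0,"dy":0,"dz":0,"rx":0,"ry":0,"rz":0,"grip":0},{"dx":0,"dy":0,"dz":0,"rx":0,"ry":0,"rz":0,"grip":0},{"dx":0,"dy":0,"dz":0,"rx":0,"ry":0,"rz":0,"grip":0},{"dx":0,"dy":0,"dz":0,"rx":0,"ry":0,"rz":0,"grip":0}]' 50
```

```text
clock: 18.45
tool_pos: [535.3, 254.3, 82.9]
orientation: [-3.136, -0.185, -0.001]
wrist_force: [-0.1, -0.7, 0.5]
grip_width: 0.402
clock: 19.28
tool_pos: [536.6, 254.3, 84.4]
orientation: [-3.136, -0.185, -0.006]
wrist_force: [1.1, -1.7, 6.2]
grip_width: 0.136
```

```bash
python3 -m inch '[{"dx":0,"dy":0,"dz":-1,"rx":0,"ry":0,"rz":0,"grip":0},{"dx":0,"dy":0,"dz":-2,"rx":0,"ry":0,"rz":0,"grip":0},{"dx":0,"dy":0,"dz":-3,"rx":0,"ry":0,"rz":0,"grip":0},{"dx":0,"dy":0,"dz":-2,"rx":0,"ry":0,"rz":0,"grip":0},{"dx":0,"dy":0,"dz":-1,"rx":0,"ry":0,"rz":0,"grip":0},{"dx":0,"dy":0,"dz":0,"rx":0,"ry":0,"rz":0,"grip":0},{"dx":-0.9,"dy":1.4,"dz":0,"rx":0,"ry":0,"rz":0,"grip":0},{"dx":-1.8,"dy":2.8,"dz":0,"rx":0,"ry":0,"rz":0,"grip":0},{"dx":-1.8,"dy":2.8,"dz":0,"rx":0,"ry":0,"rz":0,"grip":0},{"dx":-1.8,"dy":2.8,"dz":0,"rx":0,"ry":0,"rz":0,"grip":0}]' 50
python3 -m inch '[{"dx":-1.8,"dy":2.8,"dz":0,"rx":0,"ry":0,"rz":0,"grip":0},{"dx":-1.8,"dy":2.8,"dz":0,"rx":0,"ry":0,"rz":0,"grip":0},{"dx":-1.7,"dy":2.8,"dz":0,"rx":0,"ry":0,"rz":0,"grip":0},{"dx":-0.8,"dy":1.4,"dz":1,"rx":0,"ry":0,"rz":0,"grip":0},{"dx":0,"dy":0,"dz":2,"rx":0,"ry":0,"rz":0,"grip":0},{"dx":0,"dy":0,"dz":2,"rx":0,"ry":0,"rz":0,"grip":0},{"dx":0,"dy":0,"dz":1.5,"rx":0,"ry":0,"rz":0,"grip":0},{"dx":0,"dy":0,"dz":0.5,"rx":0,"ry":0,"rz":0,"grip":0},{"dx":0,"dy":0,"dz":0,"rx":0,"ry":0,"rz":0,"grip":0},{"dx":0,"dy":0,"dz":0,"rx":0,"ry":0,"rz":0,"grip":0}]' 50
python3 - <<'E'
from h import *
import pickle
w=get_image("wrist");s=get_image("side");o=get_obs();pickle.dump((w,s,o),open("q.pkl","wb"))
print(o["tool_pos"],o["orientation"],o["wrist_force"])
cs=s["image"][170:240,190:280];a=w["image"]
A=cv2.resize(a[150:384,140:400],(440,396),interpolation=cv2.INTER_CUBIC)
B=cv2.resize(cs,(360,280),interpolation=cv2.INTER_CUBIC)
B=cv2.copyMakeBorder(B,0,116,0,0,cv2.BORDER_CONSTANT)
cv2.imwrite("pics/q.png",np.hstack([A,B])[:,:,::-1])
t=o["tool_pos"]-np.array([0,0,70.]);print("expected tip px wrist",proj(w,t),"side",proj(s,t),"left",proj(w,[436.2,45.1,15.2]),proj(s,[436.2,45.1,15.2]),"right",proj(w,[443,-10.5,15.2]))
E
```

```text
clock: 20.12
tool_pos: [481.8, 148.7, 170.2]
orientation: [-3.136, -0.187, 0.006]
wrist_force: [-0.1, -1.0, 0.3]
grip_width: 0.136
clock: 20.95
tool_pos: [434.5, 45.2, 102.0]
orientation: [-3.136, -0.185, 0.002]
wrist_force: [0.1, 0.2, -0.5]
grip_width: 0.141
[435.53752164  45.03327118 103.12748233] [3.13581577e+00 1.85392649e-01 2.39489536e-03] [ 0.25685449 -0.34310621 -0.60090121]
expected tip px wrist [258.14805699 215.00937768] side [218.98965054 201.46484305] left [257.97215764 204.65499621] [219.55602334 205.60458441] right [332.94989515 204.39233982]
```

View pics/q.png

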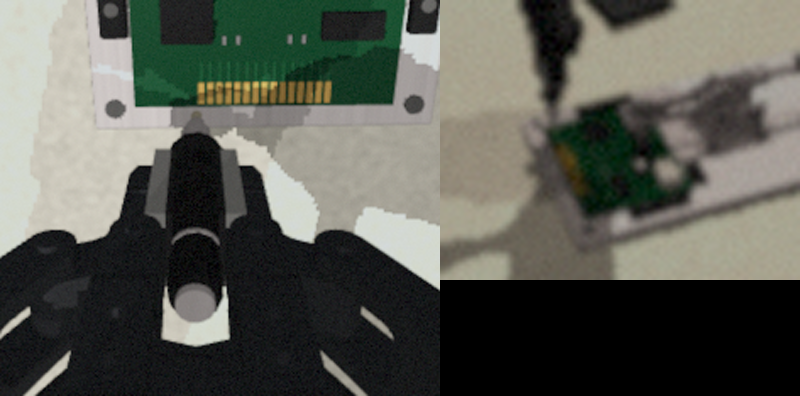

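Run:
```python
from h import *
import pickle
w,s,o=pickle.load(open("q.pkl","rb"));T=o["tool_pos"]
for n,h in(("top",35),("collar top",-30),("nose end",-62),("tip",-70)):print(n,proj(w,T+[0,0,h]),proj(s,T+[0,0,h]))
g=w["image"][204:242,246:268]
for v in range(0,38):print(v+204,' '.join('%3d'%x for x in g[v].mean(1)))
print("v px/mm",proj(w,[437.2,45.1,15.2])-proj(w,[436.2,45.1,15.2]))
```

```text
top [260.50206871 330.7327773 ] [216.6770721 175.2193766]
collar top [258.71995252 243.12380653] [218.14022929 191.82475626]
nose end [258.24512434 219.78121603] [218.82271059 199.57024047]
tip [258.14805699 215.00937768] [218.98965054 201.46484305]
204  60  59  56  42  47  49  45  48  44  44  77 119 130 134 113  52  79  95  92  84  53  58
205  58  64  59  55  59  48  47  45  44  46  69  90  93  95  81  39  69  94  95  83  53  63
206  59  56  57  61  59  52  39  44  43  38  52  81  90  94  81  42  70  94  95  86  57  72
207  48  52  56  62  60  53  39  33  23  29  47  77  95  95  83  52  78 109 106  98  64  75
208  31  25  37  51  46  47  32  27  24  26  47  80  94  96  84  61  91 119 122 112  72  75
209  24  26  20  29  31  22  28  25  19  27  58  85 108 107  96  62  93 122 119 111  73  73
210  31  23  24  32  24  25  29  24  26  28  66  97 117 116 100  56  88 114 112 104  65  67
211  29  23  26  25  31  34  27  25  23  29  49  77  79  82  74  50  63  84  84  75  50  53
212  45  37  41  46  57  57  61  57  59  57  58  58  54  57  56  61  66  61  62  66  62  65
213  97  99  96  99 10
[... 1979 characters left out ...]
14  21  16  19   8  21
235  24  21  25  22  14  24  11  18  20  20  23  16  21  11  20  17  12  18  14  22  21  15
236  25  19  14  10  10  20  19  18  17  14  22  16   6  17  10  22  18  11  18  16  21  13
237  16  19  11  11  16  15  18  20  17  14  19  19   8  22  14  20  20  21  20  18  20  24
238  22  16  12  21   9  17  12  22  13   7  12  11  14  13  14  19  22  16   7   8  20  15
239  19  14  21  15  11   7  20  15  19  13  16   6   6  11  16   6  21  16  14  12  13  26
240  12  21  19   0  18   7  14  17  11  15   2   4   6   6   5  15   3  20   7  10   3  14
241  13  14  10  19  13  25  17  19   2  16  14  12  13  14   7  12  17  11  19  22  25  22
v px/mm [ 0.16097695 -1.23974312]
```

```bash
python3 -m inch '[{"dx":0.1,"dy":0.1,"dz":0.2,"rx":0,"ry":0,"rz":0,"grip":0},{"dx":0.1,"dy":0.1,"dz":0.4,"rx":0,"ry":0,"rz":0,"grip":0},{"dx":0,"dy":0,"dz":0.4,"rx":0,"ry":0,"rz":0,"grip":0},{"dx":0,"dy":0,"dz":0.2,"rx":0,"ry":0,"rz":0,"grip":0},{"dx":0,"dy":0,"dz":0,"rx":0,"ry":0,"rz":0,"grip":0},{"dx":0,"dy":0,"dz":0,"rx":0,"ry":0,"rz":0,"grip":0},{"dx":0,"dy":0,"dz":0,"rx":0,"ry":0,"rz":0,"grip":0},{"dx":0,"dy":0,"dz":0,"rx":0,"ry":0,"rz":0,"grip":0},{"dx":0,"dy":0,"dz":0,"rx":0,"ry":0,"rz":0,"grip":0},{"dx":0,"dy":0,"dz":0,"rx":0,"ry":0,"rz":0,"grip":0}]' 50
python3 - <<'E'
from h import *
import pickle
w=get_image("wrist");s=get_image("side");o=get_obs();pickle.dump((w,s,o),open("q2.pkl","wb"));T=o["tool_pos"]
print(T,o["wrist_force"]);print(proj(w,T-[0,0,70]))
g=w["image"].astype(int)
print("gray");[print(v,' '.join('%3d'%x for x in g[v,246:268].mean(1))) for v in range(196,230)]
print("R-B");[print(v,' '.join('%3d'%x for x in (g[v,246:280,0]-g[v,246:280,2]))) for v in range(196,224)]
E
```

```text
clock: 21.88
tool_pos: [437.1, 43.3, 90.4]
orientation: [3.136, 0.185, 0.0]
wrist_force: [-0.4, -0.3, -0.3]
grip_width: 0.136
[437.07945086  43.24996113  90.3732296 ] [0.20266335 0.63092052 0.34890297]
[257.64981693 215.93298691]
gray
196  45  44  46  46  50  47  46  49  48  51  54  45  48  43  57  59  53  47  44  46  59  63
197  50  47  47  42  47  49  44  46  44  55  54  46  49  47  57  60  50  46  51  43  58  67
198  45  44  54  48  46  41  50  51  46  53  54  49  46  45  56  60  47  46  45  44  55  58
199  48  43  45  50  48  47  43  48  50  55  55  39  49  46  55  57  50  46  40  45  55  61
200  43  44  42  47  49  45  46  39  52  54  54  48  47  40  52  60  48  44  44  43  55  59
201  45  48  52  47  41  45  45  47  51  58  56  45  50  49  54  55  51  49  45  46  53  63
202  47  47  45  44  46  47  42  45  51  53  51  45  46  44  48  53  56  48  40  49  53  59
203  48  48  42  49  47  47  42  44  46  58  54  45  48  42  47  49  49  45  47  45  50  60
204  46  46  47  51  46  49  46  36  48  46  52  47  45  50  54  55  47  40  40  41  48  44
205  45  42  51  43  43  40  48  46  
[... 5486 characters left out ...]

219 -13 -10 -15 -10 -13 -12   0  10  12   9  10  11  10  44  80  80  73  44  22  67  89  92  83  13  66  95  92  88  60   5  66  96  95  83
220  -8 -11  -9 -10 -14  -6  -2   5   5   4   6   7   3  23  60  63  54  33   9  42  60  68  69   2  48  78  78  71  42   7  55  76  76  61
221 -17 -21 -14 -13 -12  -2   4   2   6   3   6   4   5   5  14   4   4   3  -1   5   2  -7  -8  -8  -7  -5  -6  -9  -6  -7 -11  -8 -10 -13
222   6   5   3   2   4   3   5   3   8   4   4   4   5   3   3   3   4   5   6   4   3   3   3   4   5   3   4   1   4   3   2   3   3   5
223   6   7   7   6   6   6   4   4   3   4   5   4   3   5   6   5   6   6   7   5   6   7   6   5   6   7   7   6   6   6   7   7   5   7
```

```bash
python3 -m inch '[{"dx":0.1,"dy":-0.05,"dz":0.1,"rx":0,"ry":0,"rz":0,"grip":0},{"dx":0,"dy":0,"dz":0.15,"rx":0,"ry":0,"rz":0,"grip":0},{"dx":0,"dy":0,"dz":0.1,"rx":0,"ry":0,"rz":0,"grip":0},{"dx":0,"dy":0,"dz":0.05,"rx":0,"ry":0,"rz":0,"grip":0},{"dx":0,"dy":0,"dz":0,"rx":0,"ry":0,"rz":0,"grip":0},{"dx":0,"dy":0,"dz":0,"rx":0,"ry":0,"rz":0,"grip":0},{"dx":0,"dy":0,"dz":0,"rx":0,"ry":0,"rz":0,"grip":0},{"dx":0,"dy":0,"dz":0,"rx":0,"ry":0,"rz":0,"grip":0},{"dx":0,"dy":0,"dz":0,"rx":0,"ry":0,"rz":0,"grip":0},{"dx":0,"dy":0,"dz":0,"rx":0,"ry":0,"rz":0,"grip":0}]' 50
python3 - <<'E'
from h import *
F=[]
for i in range(3):
    w=get_image("wrist");o=get_obs();F.append(o["wrist_force"]);print(o["tool_pos"],F[-1])
g=w["image"].astype(int)
print("R-B");[print(v,' '.join('%3d'%x for x in (g[v,246:280,0]-g[v,246:280,2]))) for v in range(204,224)]
E
```

```text
clock: 22.82
tool_pos: [438.0, 43.9, 86.3]
orientation: [3.136, 0.185, 0.0]
wrist_force: [1.2, -1.0, -0.5]
grip_width: 0.141
[438.01508734  43.85374386  86.33832967] [-0.44181292  0.51097228 -0.79476585]
[438.00035767  43.86606263  86.31464115] [-0.08661075 -0.62888042 -0.84943962]
[438.0014585   43.87455722  86.32075876] [ 0.163297   -0.07788302 -0.17980847]
R-B
204 -21 -24 -20 -23 -19 -19 -23 -25 -20 -18 -20 -23 -27 -21 -20 -22 -22 -21 -19 -19 -18 -21 -24 -27 -24 -18 -20 -19 -27 -17 -20 -24 -20 -20
205 -22 -20 -15 -27 -22 -24 -19 -25 -19 -21 -24 -19 -17 -24 -25 -23 -21 -20 -21 -19 -23 -21 -20 -23 -18 -26 -21 -24 -24 -20 -22 -18 -21 -20
206 -18 -20 -21 -20 -18 -20 -22 -23 -20 -21 -23 -24 -18 -19 -21 -19 -26 -17 -23 -22 -18 -26 -18 -18 -19 -17 -19 -20 -24 -20 -18 -16 -20 -22
207 -19 -19 -25 -22 -24 -22 -24 -24 -18 -22 -18 -26 -28 -20 -24 -22 -19 -26 -16 -27 -18 -27 -22 -18 -19 -19 -17 -23 -22 -21 -26 -17 -21 -21
208 -24 -21 -29 -22 -20 -17 -20 -12 -25 -22 -21 -21 -23 -20 -18 -19 -14 -13 -15 -14  -4 -17 -17 -19 -18 -19 -14 -19 -22 -17 -18 -23 -21 -16
209 -19 -24 -22 -20 -21 -22 -20 -1
[... 1365 characters left out ...]

219 -16 -16 -16 -14 -10 -11   0  11  11  10   9  10   8  -1  54  78  78  69  22  25  70  97  95  82  11  62  95  96  96  80   4  65  94  96
220 -14 -16 -16  -7 -11  -4   0   5   6   5   6   3   4   5  50  79  80  69  23  21  67  89  94  83   8  63  97  95  95  81   1  64  94  95
221 -19 -14 -12 -14  -9  -3   2   5   6   6   1   4   6   7  39  79  78  69  23  17  59  82  84  77   5  59  94  96  95  82   2  66  98  98
222 -12 -18 -10 -10  -3   1   5   3   5   9   4   5   4   7  25  69  79  69  25  18  56  80  77  65   5  49  88  95  95  81   0  65  95  96
223  -5 -11 -14  -2   4   4   4   4   4   4   4   5   3   3  12  39  65  61  17  15  53  73  67  58   4  43  78  84  82  64  -8  52  81  80
```

```bash
python3 -m inch '[{"dx":0,"dy":0,"dz":0.1,"rx":0,"ry":0,"rz":0,"grip":0},{"dx":0,"dy":0.1,"dz":0.1,"rx":0,"ry":0,"rz":0,"grip":0},{"dx":0,"dy":0.23,"dz":0,"rx":0,"ry":0,"rz":0,"grip":0},{"dx":0,"dy":0.23,"dz":0,"rx":0,"ry":0,"rz":0,"grip":0},{"dx":0,"dy":0.23,"dz":0,"rx":0,"ry":0,"rz":0,"grip":0},{"dx":0,"dy":0.23,"dz":0,"rx":0,"ry":0,"rz":0,"grip":0},{"dx":0,"dy":0.23,"dz":0,"rx":0,"ry":0,"rz":0,"grip":0},{"dx":0,"dy":0.23,"dz":0,"rx":0,"ry":0,"rz":0,"grip":0},{"dx":0,"dy":0.23,"dz":0,"rx":0,"ry":0,"rz":0,"grip":0},{"dx":0,"dy":0.23,"dz":0,"rx":0,"ry":0,"rz":0,"grip":0}]' 50
```

```text
clock: 23.8
tool_pos: [440.3, 24.4, 84.3]
orientation: [3.136, 0.185, 0.0]
wrist_force: [-0.5, 0.9, 1.5]
grip_width: 0.138
```

```bash
python3 -m inch '[{"dx":0,"dy":0.235,"dz":0,"rx":0,"ry":0,"rz":0,"grip":0},{"dx":0,"dy":0.235,"dz":0,"rx":0,"ry":0,"rz":0,"grip":0},{"dx":0,"dy":0.235,"dz":0,"rx":0,"ry":0,"rz":0,"grip":0},{"dx":0,"dy":0.235,"dz":0,"rx":0,"ry":0,"rz":0,"grip":0},{"dx":0,"dy":0.235,"dz":0,"rx":0,"ry":0,"rz":0,"grip":0},{"dx":0,"dy":0.235,"dz":0,"rx":0,"ry":0,"rz":0,"grip":0},{"dx":0,"dy":0.235,"dz":0,"rx":0,"ry":0,"rz":0,"grip":0},{"dx":0,"dy":0.235,"dz":0,"rx":0,"ry":0,"rz":0,"grip":0},{"dx":0,"dy":0.235,"dz":0,"rx":0,"ry":0,"rz":0,"grip":0},{"dx":0,"dy":0.235,"dz":0,"rx":0,"ry":0,"rz":0,"grip":0}]' 50
python3 -m inch '[{"dx":0,"dy":0.235,"dz":0,"rx":0,"ry":0,"rz":0,"grip":0},{"dx":0,"dy":0.235,"dz":0,"rx":0,"ry":0,"rz":0,"grip":0},{"dx":0,"dy":0.235,"dz":0,"rx":0,"ry":0,"rz":0,"grip":0},{"dx":0,"dy":0.235,"dz":0,"rx":0,"ry":0,"rz":0,"grip":0},{"dx":0,"dy":0.235,"dz":0,"rx":0,"ry":0,"rz":0,"grip":0},{"dx":0,"dy":0.2,"dz":0,"rx":0,"ry":0,"rz":0,"grip":0},{"dx":0,"dy":0,"dz":0,"rx":0,"ry":0,"rz":0,"grip":0},{"dx":0,"dy":0,"dz":-0.4,"rx":0,"ry":0,"rz":0,"grip":0},{"dx":0,"dy":0,"dz":-0.8,"rx":0,"ry":0,"rz":0,"grip":0},{"dx":0,"dy":0,"dz":0,"rx":0,"ry":0,"rz":0,"grip":0}]' 50
python3 - <<'E'
from h import *
w=get_image("wrist");o=get_obs();print(o["tool_pos"],o["orientation"])
g=w["image"].astype(int)
[print(v,' '.join('%3d'%x for x in (g[v,236:280,0]-g[v,236:280,2]))) for v in range(202,222)]
E
```

```text
clock: 24.63
tool_pos: [443.0, 1.0, 84.3]
orientation: [3.136, 0.185, -0.0]
wrist_force: [-0.7, 1.5, 1.0]
grip_width: 0.141
clock: 25.47
tool_pos: [445.6, -12.6, 97.9]
orientation: [3.135, 0.185, 0.004]
wrist_force: [0.0, 0.6, 0.5]
grip_width: 0.135
[445.48009187 -12.59565185  97.41620336] [3.13521289 0.18523146 0.00342209]
202 -25 -25 -22 -22 -17 -18 -21 -18 -22 -18 -21 -21 -29 -19 -23 -18 -17 -19 -22 -28 -21 -21 -26 -23 -29 -15 -21 -22 -24 -18 -19 -20 -23 -21 -16 -18 -21 -22 -18 -22 -24 -24 -20 -20
203 -21 -23 -25 -26 -22 -24 -24 -25 -21 -24 -19 -19 -20 -26 -18 -17 -15 -18 -22 -23 -21 -21 -22 -19 -24 -20 -27 -21 -23 -18 -25 -24 -16 -22 -22 -16 -22 -18 -17 -17 -27 -18 -18 -16
204 -21 -24 -21 -25 -25 -26 -21 -24 -26 -20 -22 -30 -26 -26 -29 -26 -24 -19 -23 -24 -22 -21 -21 -22 -23 -25 -20 -22 -22 -16 -26 -19 -21 -16 -11 -19 -10 -13 -12 -17 -17 -15 -14 -17
205   7  33  32  31  21 -12  21  38  47  46   8  10  43  43  31  14  -7  28  47  53  51   0 -22 -17 -21 -16 -17 -21 -24 -16 -14 -18 -16 -16 -16 -17 -13 -10 -15 -16 -19  -9 -12  -8
206  38  77  89  87  75   2  62  93  96  84  40  41  8
[... 2125 characters left out ...]
  47   0  36  66  58  55  30   4  41  60  64  46   5  14  17  18  16  20  18  -2 -15 -14 -13 -16 -11 -16 -17 -13 -11 -17 -19 -18 -13 -15 -12 -19 -16  -9  -8  -6
219  -9 -11 -11  -6  -6  -8 -10 -10  -7  -7 -11  -9  -4  -4  -6  -6  -1   9  10   8   9  12  11  -2  -4  -7  -6  -5  -5  -5  -4  -5  -5  -6  -5   0   2   0  -1  -2  -2   0  -1   4
220   6   5   6   6   4   4   1   5   1   4   4   2   5   4   4   4   4   2   4   4   6   5   5   1   2   3   1   3   3   3   4   4   4   2   6   5   5   3   4   3   4   5   6   5
221   8   8   8   9   7   7   7   7   6   5   5   6   6   7   5   5   5   4   5   5   5   4   4   4   5   5   7   6   7   6   6   7   7   5   7   8   7   7   5   6   7   8   7   6
```

```bash
python3 -m inch '[{"dx":0,"dy":0,"dz":-1.5,"rx":0,"ry":0,"rz":0,"grip":0},{"dx":0,"dy":0,"dz":-3,"rx":0,"ry":0,"rz":0,"grip":0},{"dx":0,"dy":0,"dz":-2.5,"rx":0,"ry":0,"rz":0,"grip":0},{"dx":0.7,"dy":-1.4,"dz":-1,"rx":0,"ry":0,"rz":0,"grip":0},{"dx":1.4,"dy":-2.9,"dz":0,"rx":0,"ry":0,"rz":0,"grip":0},{"dx":1.4,"dy":-2.9,"dz":0,"rx":0,"ry":0,"rz":0,"grip":0},{"dx":1.4,"dy":-2.9,"dz":0,"rx":0,"ry":0,"rz":0,"grip":0},{"dx":1.4,"dy":-2.9,"dz":0,"rx":0,"ry":0,"rz":0,"grip":0},{"dx":1.4,"dy":-2.9,"dz":0,"rx":0,"ry":0,"rz":0,"grip":0},{"dx":1.4,"dy":-2.9,"dz":0,"rx":0,"ry":0,"rz":0,"grip":0}]' 50
python3 -m inch '[{"dx":1.4,"dy":-2.9,"dz":0,"rx":0,"ry":0,"rz":0,"grip":0},{"dx":1.0,"dy":-2.1,"dz":0,"rx":0,"ry":0,"rz":0,"grip":0},{"dx":0.7,"dy":-1.4,"dz":1,"rx":0,"ry":0,"rz":0,"grip":0},{"dx":0,"dy":0,"dz":1.5,"rx":0,"ry":0,"rz":0,"grip":0},{"dx":0,"dy":0,"dz":1.5,"rx":0,"ry":0,"rz":0,"grip":0},{"dx":0,"dy":0,"dz":0.5,"rx":0,"ry":0,"rz":0,"grip":0},{"dx":0,"dy":0,"dz":0,"rx":0,"ry":0,"rz":0,"grip":0},{"dx":0,"dy":0,"dz":0,"rx":0,"ry":0,"rz":0,"grip":0},{"dx":0,"dy":0,"dz":0,"rx":0,"ry":0,"rz":0,"grip":0},{"dx":0,"dy":0,"dz":0,"rx":0,"ry":0,"rz":0,"grip":0}]' 50
python3 - <<'E'
from h import *
w=get_image("wrist");o=get_obs();print(o["tool_pos"],o["orientation"])
T=o["tool_pos"];print("tip",proj(w,T-[0,0,70]))
P=[537,253,50];print("mouth",proj(w,P))
g=w["image"].astype(int).mean(2)
[print(v,' '.join('%3d'%x for x in g[v,224:294:2])) for v in range(180,230)]
E
```

```text
clock: 26.35
tool_pos: [513.1, 186.7, 176.2]
orientation: [3.136, 0.185, 0.0]
wrist_force: [-0.2, 0.7, -1.1]
grip_width: 0.136
clock: 27.18
tool_pos: [537.0, 252.2, 132.6]
orientation: [-3.136, -0.184, -0.003]
wrist_force: [0.5, -0.2, -0.6]
grip_width: 0.142
[536.87958552 252.22270327 132.48391603] [-3.13581223e+00 -1.84500006e-01 -3.07262863e-03]
tip [257.65292366 216.09944073]
mouth [256.51048034 209.08981959]
180 102 103 103 102 103 105 102  99 101  99  99 101 102 102 101 101 100 101 100 102 103  99  99 103  99 101 102 101 101 100  99 100 101  60  20
181  98  99 102 101 104 101 102  98  97 100 101  98 100  99 100 102 101 102  99 100 101 101 102 101 102 100 101 100 102 100  97 102 102  64  19
182 100  99 102 100 102 104 102 100 103 102  99 101 103 104 101 101 100  99 100 100 101 103 100  99 101 101 101 102 100 101 100 100  97  75  19
183  99 101 102 101 101 101  99 100 103 103 100 100 102  98 101 101 102 101  98 102 101 100 101  99 103 100 100  98 101  98 100  99  98  83  18
184  99 102 103 102 102 100 103 102 102  99 101 102 102 101 100 100 102 103 102  98 101  98 102 101 101 101 
[... 5815 characters left out ...]
  98  99  99  84  70  76  75  71  71  70  71  77  77  72  75  69  75  76  74  73  73  70  77  73  75  78  72  71  73  76  75
226  97  98  96 101 103  99 100  78  73  74  73  72  72  68  73  72  72  71  76  72  73  76  74  77  76  74  77  77  73  76  75  79  74  79  73
227 100  98  97  99  99  96  98  60  74  73  74  75  67  69  74  70  61  63  74  69  74  74  75  75  77  73  76  77  73  75  77  74  72  72  75
228  97 102  99  99 100  99 101  56  74  76  74  76  62  61  54  44  31  28  60  69  74  75  73  73  74  75  77  75  74  70  76  72  75  77  74
229  96 101  97  99  99 100 100  58  76  72  75  72  46  30  11  10  16   4  20  48  69  76  70  75  74  73  75  77  74  73  71  72  73  74  72
```

The mouth's dark ellipse is centred near (255.5,208.8) and the tip will land near (255.7,210.5). I correct by dx +1 mm and insert.

```bash
python3 -m inch '[{"dx":0.1,"dy":0,"dz":0.3,"rx":0,"ry":0,"rz":0,"grip":0},{"dx":0,"dy":0,"dz":0.4,"rx":0,"ry":0,"rz":0,"grip":0},{"dx":0,"dy":0,"dz":0.4,"rx":0,"ry":0,"rz":0,"grip":0},{"dx":0,"dy":0,"dz":0.4,"rx":0,"ry":0,"rz":0,"grip":0},{"dx":0,"dy":0,"dz":0.4,"rx":0,"ry":0,"rz":0,"grip":0},{"dx":0,"dy":0,"dz":0.4,"rx":0,"ry":0,"rz":0,"grip":0},{"dx":0,"dy":0,"dz":0.3,"rx":0,"ry":0,"rz":0,"grip":0},{"dx":0,"dy":0,"dz":0.2,"rx":0,"ry":0,"rz":0,"grip":0},{"dx":0,"dy":0,"dz":0,"rx":0,"ry":0,"rz":0,"grip":0},{"dx":0,"dy":0,"dz":0,"rx":0,"ry":0,"rz":0,"grip":0}]' 50
```

```text
clock: 28.07
tool_pos: [537.2, 252.3, 103.2]
orientation: [3.136, 0.185, -0.0]
wrist_force: [-0.3, 0.4, -1.2]
grip_width: 0.138
```

```bash
python3 -m inch '[{"dx":0,"dy":0,"dz":0.3,"rx":0,"ry":0,"rz":0,"grip":0},{"dx":0,"dy":0,"dz":0.4,"rx":0,"ry":0,"rz":0,"grip":0},{"dx":0,"dy":0,"dz":0.4,"rx":0,"ry":0,"rz":0,"grip":0},{"dx":0,"dy":0,"dz":0.3,"rx":0,"ry":0,"rz":0,"grip":0},{"dx":0,"dy":0,"dz":0.2,"rx":0,"ry":0,"rz":0,"grip":0},{"dx":0,"dy":0,"dz":0.1,"rx":0,"ry":0,"rz":0,"grip":0},{"dx":0,"dy":0,"dz":0.05,"rx":0,"ry":0,"rz":0,"grip":0},{"dx":0,"dy":0,"dz":0,"rx":0,"ry":0,"rz":0,"grip":0},{"dx":0,"dy":0,"dz":0,"rx":0,"ry":0,"rz":0,"grip":0},{"dx":0,"dy":0,"dz":0,"rx":0,"ry":0,"rz":0,"grip":0}]' 50
```

```text
clock: 28.9
tool_pos: [537.3, 252.4, 86.0]
orientation: [-3.136, -0.185, -0.001]
wrist_force: [-0.1, -0.0, -1.4]
grip_width: 0.139
```

```bash
python3 -m inch '[{"dx":0,"dy":0,"dz":0.1,"rx":0,"ry":0,"rz":0,"grip":0},{"dx":0,"dy":0,"dz":0,"rx":0,"ry":0,"rz":0,"grip":0.2},{"dx":0,"dy":0,"dz":0,"rx":0,"ry":0,"rz":0,"grip":0.3},{"dx":0,"dy":0,"dz":0,"rx":0,"ry":0,"rz":0,"grip":0.7},{"dx":0,"dy":0,"dz":0,"rx":0,"ry":0,"rz":0,"grip":0.7},{"dx":0,"dy":0,"dz":0,"rx":0,"ry":0,"rz":0,"grip":0.7},{"dx":0,"dy":0,"dz":-1,"rx":0,"ry":0,"rz":0,"grip":0.7},{"dx":0,"dy":0,"dz":-3,"rx":0,"ry":0,"rz":0,"grip":0.7},{"dx":0,"dy":0,"dz":-4,"rx":0,"ry":0,"rz":0,"grip":0.7},{"dx":0,"dy":0,"dz":-4,"rx":0,"ry":0,"rz":0,"grip":0.7}]' 50
python3 - <<'E'
from h import *
import pickle
w=get_image("wrist");s=get_image("side");o=get_obs();pickle.dump((w,s,o),open("r.pkl","wb"));print(o["tool_pos"],o["wrist_force"])
k=pickle.load(open("p.pkl","rb"))[1]["image"]
d=np.abs(s["image"][140:180,225:250].astype(int)-k[140:180,225:250]).max(2);print("side diff at pen",d.max(),(d>40).sum())
T=np.array([535.2,253.8,119]);u,v=proj(w,T);print(u,v)
m=w["image"].min(2)[int(v)-25:int(v)+25,int(u)-25:int(u)+25];ys,xs=np.where(m>110);print(len(xs),xs.mean()+int(u)-25,ys.mean()+int(v)-25)
# knob: dark blob in side view near expected (131,62)
c,n=np.cos(.12),np.sin(.12);p=[524+c*131,25.5+n*131,62];print("knob exp",p,proj(w,p),proj(s,p))
su,sv=proj(s,p).astype(int);m=(s["image"][sv-12:sv+12,su-12:su+12].max(2)<40);ys,xs=np.where(m);print("dark side",len(xs),xs.mean()+su-12,ys.mean()+sv-12)
E
```

```text
clock: 29.73
tool_pos: [536.3, 252.1, 206.0]
orientation: [3.136, 0.185, -0.003]
wrist_force: [1.0, 1.0, -0.3]
grip_width: 0.701
[541.79228842 253.56239707 214.51287422] [ 0.5818362  -0.26566031  0.81220214]
side diff at pen 89 30
255.06913514008855 207.6607816338711
1268 255.09936908517352 218.52917981072557
knob exp [np.float64(654.0579312968565), np.float64(41.18229915484844), 62] [526.72288575  77.52264091] [284.37011299 184.52390145]
dark side 19 283.1578947368421 185.10526315789474
```

```bash
python3 -m inch '[{"dx":0,"dy":0,"dz":0,"rx":0,"ry":0,"rz":0,"grip":0.7},{"dx":0.6,"dy":1.4,"dz":0,"rx":0,"ry":0,"rz":0,"grip":0.7},{"dx":1.15,"dy":2.8,"dz":0,"rx":0,"ry":0,"rz":0,"grip":0.7},{"dx":1.15,"dy":2.8,"dz":0,"rx":0,"ry":0,"rz":0,"grip":0.7},{"dx":1.15,"dy":2.8,"dz":0,"rx":0,"ry":0,"rz":0,"grip":0.7},{"dx":1.15,"dy":2.8,"dz":0,"rx":0,"ry":0,"rz":0,"grip":0.7},{"dx":1.15,"dy":2.8,"dz":0,"rx":0,"ry":0,"rz":0,"grip":0.7},{"dx":1.15,"dy":2.8,"dz":0,"rx":0,"ry":0,"rz":0,"grip":0.7},{"dx":1.1,"dy":2.8,"dz":0,"rx":0,"ry":0,"rz":0,"grip":0.7},{"dx":0.6,"dy":1.4,"dz":0,"rx":0,"ry":0,"rz":0,"grip":0.7}]' 80
python3 -m inch '[{"dx":0,"dy":0,"dz":0,"rx":0,"ry":0,"rz":0,"grip":0.7},{"dx":0,"dy":0,"dz":0,"rx":0,"ry":0,"rz":0,"grip":0.7},{"dx":0,"dy":0,"dz":2,"rx":0,"ry":0,"rz":0,"grip":0.7},{"dx":0,"dy":0,"dz":3,"rx":0,"ry":0,"rz":0,"grip":0.6},{"dx":0,"dy":0,"dz":2,"rx":0,"ry":0,"rz":0,"grip":0.6},{"dx":0,"dy":0,"dz":1,"rx":0,"ry":0,"rz":0,"grip":0.6},{"dx":0,"dy":0,"dz":0,"rx":0,"ry":0,"rz":0,"grip":0.6},{"dx":0,"dy":0,"dz":0,"rx":0,"ry":0,"rz":0,"grip":0.6},{"dx":0,"dy":0,"dz":0,"rx":0,"ry":0,"rz":0,"grip":0.6},{"dx":0,"dy":0,"dz":0,"rx":0,"ry":0,"rz":0,"grip":0.6}]' 80
python3 - <<'E'
from h import *
import pickle
s=get_image("side");w=get_image("wrist");o=get_obs();print(o["tool_pos"],o["wrist_force"])
k=pickle.load(open("p.pkl","rb"))[1]["image"]
for im in(k,s["image"]):
    m=im[138:180,222:250].max(2)<48
    print([(v+138,int(m[v].sum()),round(float(np.where(m[v])[0].mean()+222),1)) for v in range(0,42,3) if m[v].any()])
c,n=np.cos(.12),np.sin(.12);p=[524.2+c*131,24.7+n*131,62];u,v=proj(w,p);print("knob wrist exp",u,v)
g=w["image"].max(2)[int(v)-40:int(v)+40,int(u)-40:int(u)+40].copy()
N=cv2.connectedComponentsWithStats((g<45).astype(np.uint8))
for i in range(1,N[0]):
    if N[2][i,4]>100:print(N[2][i],N[3][i]+[int(u)-40,int(v)-40])
E
```

```text
clock: 30.67
tool_pos: [655.0, 37.6, 203.0]
orientation: [3.136, 0.181, -0.004]
wrist_force: [-0.1, 0.2, -0.3]
grip_width: 0.697
clock: 31.5
tool_pos: [656.1, 40.9, 127.0]
orientation: [3.136, 0.185, 0.005]
wrist_force: [0.1, -0.0, -0.3]
grip_width: 0.6
[655.79312456  40.68111706 126.48933506] [-0.13342397  0.00579445  0.37075909]
[(147, 1, 235.0), (150, 1, 235.0), (153, 1, 235.0), (156, 3, 235.0), (159, 4, 235.5), (162, 3, 238.0), (165, 16, 236.2), (168, 20, 235.5), (171, 18, 237.5), (174, 8, 235.5)]
[(150, 1, 235.0), (153, 2, 235.5), (156, 2, 235.5), (159, 3, 236.0), (162, 1, 228.0), (165, 14, 236.4), (168, 19, 235.0), (171, 17, 237.0), (174, 7, 235.0)]
knob wrist exp 257.9051060626093 221.52984112233725
[  17   21   35   46 1130] [250.99292035 222.7619469 ]
```

```bash
python3 -m inch '[{"dx":0,"dy":-0.25,"dz":1,"rx":0,"ry":0,"rz":0,"grip":0.6},{"dx":0,"dy":0,"dz":2,"rx":0,"ry":0,"rz":0,"grip":0.6},{"dx":0,"dy":0,"dz":2,"rx":0,"ry":0,"rz":0,"grip":0.5},{"dx":0,"dy":0,"dz":1.4,"rx":0,"ry":0,"rz":0,"grip":0.5},{"dx":0,"dy":0,"dz":0,"rx":0,"ry":0,"rz":0,"grip":0.4},{"dx":0,"dy":0,"dz":0,"rx":0,"ry":0,"rz":0,"grip":0},{"dx":0,"dy":0,"dz":0,"rx":0,"ry":0,"rz":0,"grip":0},{"dx":0,"dy":0,"dz":0,"rx":0,"ry":0,"rz":0,"grip":0},{"dx":0,"dy":0,"dz":0,"rx":0,"ry":0,"rz":0,"grip":0},{"dx":0,"dy":0,"dz":0,"rx":0,"ry":0,"rz":0,"grip":0}]' 80
```

```text
clock: 32.43
tool_pos: [653.5, 43.4, 60.6]
orientation: [-3.136, -0.185, 0.004]
wrist_force: [-5.3, 0.4, -3.8]
grip_width: 0.252
```

```bash
python3 -m inch '[{"dx":0,"dy":0,"dz":-0.3,"rx":0,"ry":0,"rz":0,"grip":0},{"dx":-0.05,"dy":0,"dz":-0.4,"rx":0,"ry":0,"rz":0,"grip":0},{"dx":-0.05,"dy":0,"dz":-0.4,"rx":0,"ry":0,"rz":0,"grip":0},{"dx":-0.05,"dy":0,"dz":-0.4,"rx":0,"ry":0,"rz":0,"grip":0},{"dx":-0.05,"dy":0,"dz":-0.4,"rx":0,"ry":0,"rz":0,"grip":0},{"dx":-0.05,"dy":0,"dz":-0.4,"rx":0,"ry":0,"rz":0,"grip":0},{"dx":0,"dy":0,"dz":-0.2,"rx":0,"ry":0,"rz":0,"grip":0},{"dx":0,"dy":0,"dz":0,"rx":0,"ry":0,"rz":0,"grip":0},{"dx":0,"dy":0,"dz":0,"rx":0,"ry":0,"rz":0,"grip":0},{"dx":0,"dy":0,"dz":0,"rx":0,"ry":0,"rz":0,"grip":0}]' 80
```

```text
clock: 33.27
tool_pos: [649.9, 42.9, 85.2]
orientation: [-3.136, -0.186, 0.008]
wrist_force: [-9.8, -0.3, -4.1]
grip_width: 0.25
```

```bash
python3 -m inch '[{"dx":0,"dy":0,"dz":0,"rx":0,"ry":0,"rz":0,"grip":0.5},{"dx":0,"dy":0,"dz":0,"rx":0,"ry":0,"rz":0,"grip":0.5},{"dx":0,"dy":0,"dz":0,"rx":0,"ry":0,"rz":0,"grip":0.5},{"dx":0,"dy":0,"dz":0,"rx":0,"ry":0,"rz":0,"grip":0},{"dx":0,"dy":0,"dz":0,"rx":0,"ry":0,"rz":0,"grip":0},{"dx":0,"dy":0,"dz":0,"rx":0,"ry":0,"rz":0,"grip":0},{"dx":0,"dy":0,"dz":0,"rx":0,"ry":0,"rz":0,"grip":0},{"dx":0,"dy":0,"dz":0,"rx":0,"ry":0,"rz":0,"grip":0},{"dx":0,"dy":0,"dz":0,"rx":0,"ry":0,"rz":0,"grip":0},{"dx":0,"dy":0,"dz":0,"rx":0,"ry":0,"rz":0,"grip":0}]' 80
python3 -m inch '[{"dx":-0.05,"dy":0,"dz":-0.3,"rx":0,"ry":0,"rz":0,"grip":0},{"dx":-0.05,"dy":0,"dz":-0.4,"rx":0,"ry":0,"rz":0,"grip":0},{"dx":-0.1,"dy":0,"dz":-0.4,"rx":0,"ry":0,"rz":0,"grip":0},{"dx":-0.1,"dy":0,"dz":-0.4,"rx":0,"ry":0,"rz":0,"grip":0},{"dx":-0.1,"dy":0,"dz":-0.4,"rx":0,"ry":0,"rz":0,"grip":0},{"dx":-0.1,"dy":0,"dz":-0.3,"rx":0,"ry":0,"rz":0,"grip":0},{"dx":0,"dy":0,"dz":0,"rx":0,"ry":0,"rz":0,"grip":0},{"dx":0,"dy":0,"dz":0,"rx":0,"ry":0,"rz":0,"grip":0},{"dx":0,"dy":0,"dz":0,"rx":0,"ry":0,"rz":0,"grip":0},{"dx":0,"dy":0,"dz":0,"rx":0,"ry":0,"rz":0,"grip":0}]' 80
```

```text
clock: 34.1
tool_pos: [653.6, 43.2, 87.0]
orientation: [-3.136, -0.185, -0.006]
wrist_force: [3.9, 3.7, 3.1]
grip_width: 0.25
clock: 34.93
tool_pos: [644.8, 42.1, 106.0]
orientation: [3.136, 0.188, -0.01]
wrist_force: [-5.4, -1.1, -3.5]
grip_width: 0.25
```

```bash
python3 -m inch '[{"dx":0,"dy":0,"dz":0,"rx":0,"ry":0,"rz":0,"grip":0.5},{"dx":-0.1,"dy":0,"dz":0,"rx":0,"ry":0,"rz":0,"grip":0.5},{"dx":0,"dy":0,"dz":0,"rx":0,"ry":0,"rz":0,"grip":0.5},{"dx":0,"dy":0,"dz":0,"rx":0,"ry":0,"rz":0,"grip":0},{"dx":0,"dy":0,"dz":0,"rx":0,"ry":0,"rz":0,"grip":0},{"dx":0,"dy":0,"dz":0,"rx":0,"ry":0,"rz":0,"grip":0},{"dx":0,"dy":0,"dz":0,"rx":0,"ry":0,"rz":0,"grip":0},{"dx":0,"dy":0,"dz":0,"rx":0,"ry":0,"rz":0,"grip":0},{"dx":0,"dy":0,"dz":0,"rx":0,"ry":0,"rz":0,"grip":0},{"dx":0,"dy":0,"dz":0,"rx":0,"ry":0,"rz":0,"grip":0}]' 80
python3 -m inch '[{"dx":-0.1,"dy":0,"dz":-0.3,"rx":0,"ry":0,"rz":0,"grip":0},{"dx":-0.15,"dy":0,"dz":-0.3,"rx":0,"ry":0,"rz":0,"grip":0},{"dx":-0.15,"dy":0,"dz":-0.3,"rx":0,"ry":0,"rz":0,"grip":0},{"dx":-0.2,"dy":0,"dz":-0.3,"rx":0,"ry":0,"rz":0,"grip":0},{"dx":-0.3,"dy":0,"dz":-0.25,"rx":0,"ry":0,"rz":0,"grip":0},{"dx":-0.4,"dy":0,"dz":-0.15,"rx":0,"ry":0,"rz":0,"grip":0},{"dx":-0.4,"dy":0,"dz":-0.15,"rx":0,"ry":0,"rz":0,"grip":0},{"dx":-0.3,"dy":0,"dz":-0.1,"rx":0,"ry":0,"rz":0,"grip":0},{"dx":0,"dy":0,"dz":0,"rx":0,"ry":0,"rz":0,"grip":0},{"dx":0,"dy":0,"dz":0,"rx":0,"ry":0,"rz":0,"grip":0}]' 80
```

```text
clock: 35.77
tool_pos: [646.8, 42.4, 108.2]
orientation: [-3.136, -0.185, -0.003]
wrist_force: [3.0, 3.5, 1.8]
grip_width: 0.248
clock: 36.6
tool_pos: [625.8, 39.8, 124.1]
orientation: [-3.136, -0.187, -0.0]
wrist_force: [8.0, -0.1, -13.9]
grip_width: 0.208
```

```bash
python3 -m inch '[{"dx":0,"dy":0,"dz":0,"rx":0,"ry":0,"rz":0,"grip":0.6},{"dx":0,"dy":0,"dz":0,"rx":0,"ry":0,"rz":0,"grip":0.6},{"dx":0,"dy":0,"dz":0,"rx":0,"ry":0,"rz":0,"grip":0.6},{"dx":0,"dy":0,"dz":-1,"rx":0,"ry":0,"rz":0,"grip":0.6},{"dx":0,"dy":0,"dz":-2,"rx":0,"ry":0,"rz":0,"grip":0.6},{"dx":0,"dy":0,"dz":-1.5,"rx":0,"ry":0,"rz":0,"grip":0.6},{"dx":0,"dy":0,"dz":0,"rx":0,"ry":0,"rz":0,"grip":0.5},{"dx":1.5,"dy":0,"dz":0,"rx":0,"ry":0,"rz":0,"grip":0},{"dx":2,"dy":0,"dz":0,"rx":0,"ry":0,"rz":0,"grip":0},{"dx":1.3,"dy":0,"dz":0,"rx":0,"ry":0,"rz":0,"grip":0}]' 60
python3 -m inch '[{"dx":0,"dy":0,"dz":0,"rx":0,"ry":0,"rz":0,"grip":0},{"dx":0,"dy":0,"dz":0,"rx":0,"ry":0,"rz":0,"grip":0},{"dx":0,"dy":0,"dz":1,"rx":0,"ry":0,"rz":0,"grip":0},{"dx":0,"dy":0,"dz":2,"rx":0,"ry":0,"rz":0,"grip":0},{"dx":0,"dy":0,"dz":1.5,"rx":0,"ry":0,"rz":0,"grip":0},{"dx":0,"dy":0,"dz":0,"rx":0,"ry":0,"rz":0,"grip":0},{"dx":0,"dy":0,"dz":0,"rx":0,"ry":0,"rz":0,"grip":0},{"dx":-0.5,"dy":0,"dz":0,"rx":0,"ry":0,"rz":0,"grip":0},{"dx":-0.5,"dy":0,"dz":0,"rx":0,"ry":0,"rz":0,"grip":0},{"dx":-0.5,"dy":0,"dz":0,"rx":0,"ry":0,"rz":0,"grip":0}]' 60
python3 - <<'E'
from h import *
s=get_image("side");o=get_obs();print(o["tool_pos"],o["wrist_force"])
c,n=np.cos(.12),np.sin(.12)
for a in[(90,129),(105,126),(114,123),(119,119),(124,109)]:print(a,proj(s,[524.2+c*a[0],24.7+n*a[0],a[1]]))
g=s["image"].max(2)[160:200,262:302];[print(v+160,''.join('#' if x<40 else '+' if x<70 else '.' for x in g[v])) for v in range(40)]
E
```

```text
clock: 37.43
tool_pos: [675.0, 45.4, 171.7]
orientation: [3.136, 0.185, 0.002]
wrist_force: [-0.0, -0.3, 0.8]
grip_width: 0.08
clock: 38.27
tool_pos: [659.4, 43.6, 127.8]
orientation: [3.136, 0.185, 0.004]
wrist_force: [7.0, 1.1, 3.6]
grip_width: -0.003
[659.42240739  43.5747047  128.09549761] [ 2.95795456  1.14714466 -2.1070436 ]
(90, 129) [273.61303965 170.73530939]
(105, 126) [277.95514551 170.48533783]
(114, 123) [280.5228207  170.64568648]
(119, 119) [281.90948794 171.33257913]
(124, 109) [283.20253253 173.53893968]
160 .....................+#############++...
161 ......................#############+....
162 ......................+###########+.....
163 ......................+##########+......
164 ......................+#######+++.......
165 ......................+#####+...........
166 ......................++####............
167 ......................++####............
168 .................++.++++###+............
169 ................+#####++###+............
170 ...............+######+####+............
171 ...............+######++###+............
172 ...............+####+++++++..
[... 526 characters left out ...]
.........................
185 ........................................
186 ........................................
187 ........................................
188 ......+.................................
189 ....+++.................................
190 ....+++.................................
191 .+++++++................................
192 .+++++++................................
193 +++++++.................................
194 ++++++..................................
195 ++++++..................................
196 +++++++.................................
197 ++++++++................................
198 ++++++++................................
199 ++++++++................................
```

```bash
python3 -m inch '[{"dx":-0.4,"dy":0,"dz":0,"rx":0,"ry":0,"rz":0,"grip":0},{"dx":-0.4,"dy":0,"dz":0,"rx":0,"ry":0,"rz":0,"grip":0},{"dx":-0.4,"dy":0,"dz":0,"rx":0,"ry":0,"rz":0,"grip":0},{"dx":-0.4,"dy":0,"dz":0,"rx":0,"ry":0,"rz":0,"grip":0},{"dx":-0.4,"dy":0,"dz":0,"rx":0,"ry":0,"rz":0,"grip":0},{"dx":-0.4,"dy":0,"dz":0,"rx":0,"ry":0,"rz":0,"grip":0},{"dx":-0.4,"dy":0,"dz":0,"rx":0,"ry":0,"rz":0,"grip":0},{"dx":-0.4,"dy":0,"dz":0,"rx":0,"ry":0,"rz":0,"grip":0},{"dx":-0.4,"dy":0,"dz":0,"rx":0,"ry":0,"rz":0,"grip":0},{"dx":-0.3,"dy":0,"dz":0,"rx":0,"ry":0,"rz":0,"grip":0}]' 60
python3 -m inch '[{"dx":-0.1,"dy":0,"dz":0,"rx":0,"ry":0,"rz":0,"grip":0},{"dx":-0.1,"dy":0,"dz":0,"rx":0,"ry":0,"rz":0,"grip":0},{"dx":0,"dy":0,"dz":0,"rx":0,"ry":0,"rz":0,"grip":0},{"dx":0,"dy":0,"dz":0,"rx":0,"ry":0,"rz":0,"grip":0},{"dx":0,"dy":0,"dz":0,"rx":0,"ry":0,"rz":0,"grip":0},{"dx":0,"dy":0,"dz":0,"rx":0,"ry":0,"rz":0,"grip":0},{"dx":0,"dy":0,"dz":0,"rx":0,"ry":0,"rz":0,"grip":0},{"dx":0,"dy":0,"dz":0,"rx":0,"ry":0,"rz":0,"grip":0},{"dx":0,"dy":0,"dz":0,"rx":0,"ry":0,"rz":0,"grip":0},{"dx":0,"dy":0,"dz":0,"rx":0,"ry":0,"rz":0,"grip":0}]' 60
```

```text
clock: 39.15
tool_pos: [619.1, 39.1, 125.6]
orientation: [-3.136, -0.185, 0.003]
wrist_force: [1.3, 0.8, 0.8]
grip_width: 0.003
clock: 39.98
tool_pos: [618.3, 38.9, 126.3]
orientation: [-3.136, -0.185, 0.0]
wrist_force: [0.2, 0.9, -0.8]
grip_width: 0.0
```

```bash
python3 -m inch '[{"dx":-0.1,"dy":0,"dz":0,"rx":0,"ry":0,"rz":0,"grip":0},{"dx":-0.1,"dy":0,"dz":0,"rx":0,"ry":0,"rz":0,"grip":0},{"dx":-0.1,"dy":0,"dz":0,"rx":0,"ry":0,"rz":0,"grip":0},{"dx":0,"dy":0,"dz":0,"rx":0,"ry":0,"rz":0,"grip":0},{"dx":0,"dy":0,"dz":0,"rx":0,"ry":0,"rz":0,"grip":0},{"dx":0,"dy":0,"dz":0,"rx":0,"ry":0,"rz":0,"grip":0},{"dx":0,"dy":0,"dz":0,"rx":0,"ry":0,"rz":0,"grip":0},{"dx":0,"dy":0,"dz":0,"rx":0,"ry":0,"rz":0,"grip":0},{"dx":0,"dy":0,"dz":0,"rx":0,"ry":0,"rz":0,"grip":0},{"dx":0,"dy":0,"dz":0,"rx":0,"ry":0,"rz":0,"grip":0}]' 60
python3 -m inch '[{"dx":-0.1,"dy":0,"dz":0,"rx":0,"ry":0,"rz":0,"grip":0},{"dx":-0.1,"dy":0,"dz":0,"rx":0,"ry":0,"rz":0,"grip":0},{"dx":0,"dy":0,"dz":0,"rx":0,"ry":0,"rz":0,"grip":0},{"dx":0,"dy":0,"dz":0,"rx":0,"ry":0,"rz":0,"grip":0},{"dx":0,"dy":0,"dz":0,"rx":0,"ry":0,"rz":0,"grip":0},{"dx":0,"dy":0,"dz":0,"rx":0,"ry":0,"rz":0,"grip":0},{"dx":0,"dy":0,"dz":0,"rx":0,"ry":0,"rz":0,"grip":0},{"dx":0,"dy":0,"dz":0,"rx":0,"ry":0,"rz":0,"grip":0},{"dx":0,"dy":0,"dz":0,"rx":0,"ry":0,"rz":0,"grip":0},{"dx":0,"dy":0,"dz":0,"rx":0,"ry":0,"rz":0,"grip":0}]' 60
```

```text
clock: 40.82
tool_pos: [615.4, 38.5, 126.3]
orientation: [-3.136, -0.185, -0.0]
wrist_force: [0.9, 0.7, 0.8]
grip_width: -0.001
clock: 41.65
tool_pos: [613.6, 38.3, 126.5]
orientation: [3.136, 0.185, 0.001]
wrist_force: [2.5, -0.8, 2.2]
grip_width: -0.003
```

```bash
python3 -m inch '[{"dx":-0.1,"dy":0,"dz":0,"rx":0,"ry":0,"rz":0,"grip":0},{"dx":-0.1,"dy":0,"dz":0,"rx":0,"ry":0,"rz":0,"grip":0},{"dx":-0.1,"dy":0,"dz":0,"rx":0,"ry":0,"rz":0,"grip":0},{"dx":0,"dy":0,"dz":0,"rx":0,"ry":0,"rz":0,"grip":0},{"dx":0,"dy":0,"dz":0,"rx":0,"ry":0,"rz":0,"grip":0},{"dx":0,"dy":0,"dz":0,"rx":0,"ry":0,"rz":0,"grip":0},{"dx":0,"dy":0,"dz":0,"rx":0,"ry":0,"rz":0,"grip":0},{"dx":0,"dy":0,"dz":0,"rx":0,"ry":0,"rz":0,"grip":0},{"dx":0,"dy":0,"dz":0,"rx":0,"ry":0,"rz":0,"grip":0},{"dx":0,"dy":0,"dz":0,"rx":0,"ry":0,"rz":0,"grip":0}]' 60
```

```text
clock: 42.48
tool_pos: [610.9, 37.9, 126.8]
orientation: [3.136, 0.185, 0.002]
wrist_force: [5.1, -0.2, 3.1]
grip_width: -0.003
```

```bash
python3 -m inch '[{"dx":1,"dy":0,"dz":0,"rx":0,"ry":0,"rz":0,"grip":0},{"dx":2,"dy":0,"dz":-1,"rx":0,"ry":0,"rz":0,"grip":0},{"dx":1,"dy":0,"dz":-3,"rx":0,"ry":0,"rz":0,"grip":0},{"dx":0,"dy":0,"dz":-4,"rx":0,"ry":0,"rz":0,"grip":0},{"dx":0,"dy":0,"dz":-4,"rx":0,"ry":0,"rz":0,"grip":0},{"dx":0,"dy":0,"dz":-3,"rx":0,"ry":0,"rz":0,"grip":0},{"dx":0,"dy":0,"dz":-1,"rx":0,"ry":0,"rz":0,"grip":0},{"dx":0,"dy":0,"dz":0,"rx":0,"ry":0,"rz":0,"grip":0},{"dx":0,"dy":0,"dz":0,"rx":0,"ry":0,"rz":0,"grip":0},{"dx":0,"dy":0,"dz":0,"rx":0,"ry":0,"rz":0,"grip":0}]' 60
python3 - <<'E'
from h import *
import pickle
cs=pickle.load(open("cs.pkl","rb"));s=get_image("side");o=get_obs();print(o["tool_pos"])
A,B=cs["side"]["image"],s["image"]
for im in(A,B):
    g=im.max(2)[164:204,246:284]
    m=(g[:16]<45);ys,xs=np.where(m);print("knob",len(xs),xs.mean()+246,ys.mean()+164)
    [print(v+164,''.join('#' if x<45 else '+' if x<75 else '.' for x in g[v])) for v in range(30)]
for nme,(u0,u1,v0,v1) in{"spool":(245,285,255,300),"driver":(205,275,330,383),"meter":(175,210,125,160),"pen":(220,252,138,180)}.items():
    d=np.abs(A[v0:v1,u0:u1].astype(int)-B[v0:v1,u0:u1]).max(2);print(nme,(d>45).sum(),d.size)
E
```

```text
clock: 43.32
tool_pos: [648.4, 42.8, 282.7]
orientation: [-3.135, -0.185, 0.01]
wrist_force: [-0.4, 0.6, -1.0]
grip_width: 0.002
[648.49301291  42.75528986 282.64855548]
knob 26 265.38461538461536 172.46153846153845
164 ......................................
165 ......................................
166 ......................................
167 ......................................
168 ......................................
169 +....................+................
170 #+.................+###+..............
171 #+.................+####..............
172 ...................#####+.............
173 ...................#####..............
174 ...................+###+..............
175 ....................##+...............
176 ....................##................
177 ....................++................
178 ......................................
179 ......................................
180 ............+.........................
181 ............+++.......................
182 ...........++++.......................
183 ...........++++.......................
184 ...++++.....+++....+
[... 1070 characters left out ...]
..
179 ............+.........................
180 ............+.........................
181 ...........++++.......................
182 ...........++++.......................
183 ......+....++++.......................
184 ...##++.....+++....+..................
185 ...+++.......++....+..................
186 .............++....++.................
187 .............++....++.................
188 .............++....++.................
189 .............++...+++.................
190 .............+++..+++.................
191 .............++++++++++...............
192 .............+++++++++.+..............
193 .............++++++++++...............
spool 212 1800
driver 0 3710
meter 0 1225
pen 0 1344
```

Run:
```python
from h import *
import pickle
cs=pickle.load(open("cs.pkl","rb"))
for n,R in(("side",{"spool":(250,280,256,292),"board":(210,248,195,228),"stand":(222,250,140,176)}),("scene",{"spool":(206,232,133,158),"board":(250,305,178,222),"stand":(296,333,245,284)})):
    B=get_image(n)["image"]
    for k,(u0,u1,v0,v1) in R.items():
        t=cs[n]["image"][v0:v1,u0:u1];r=cv2.matchTemplate(B[v0-8:v1+8,u0-8:u1+8],t,cv2.TM_CCOEFF_NORMED)
        _,q,_,l=cv2.minMaxLoc(r);print(n,k,round(q,3),l[0]-8,l[1]-8)
print(get_obs()["clock"],get_obs()["wrist_force"])
```

```text
side spool 0.843 0 1
side board 0.983 0 0
side stand 0.997 0 0
scene spool 0.492 -1 -2
scene board 0.966 0 0
scene stand 0.998 0 0
43.4667 [ 0.03841974  0.83707838 -0.48267947]
```

```bash
python3 -c "
from bench import *
print(hand_in())"
```

```text
the job is handed in; nothing more can be done
None
```

The job is done and handed in at about 43.5 s, with no verdict reported.

- **Clamp closing:** Pinching the knob slipped twice, with the knob left above dead centre each time. I then pushed the knob over with shut fingers and pressed it down. It locked on its stop: the force rose to 6.4 N and the wrist picture showed the foot on the board.
- **Cleaning stroke:** I drew the brush from the left contact to the right in one stroke of about 2.1 s. The contact force was about 1–2 N with an estimated 1.5–2 mm of brush compression. The wrist images put the tip within about 1 mm of the contact centre at both ends.
- **Pen return:** The pen is upright in its stand; the side view of it matches the first picture.
- **Clamp opening:** I lifted the knob in short pinches. It began to slip near the top, so I pushed the last part with shut fingers until the force rose to 5 N. The knob is within about 1.5 pixels of its start position, which was fully open.

**Last checks:**
- **Board and stand:** No shift in either fixed camera.
- **Screwdriver and multimeter:** Unchanged in the side view.
- **Solder spool:** Poor picture match: 0.84 with about a 1-pixel shift in the side view, and only 0.49 in the scene view. I put this down to the arm's moving shadow. The arm passed over the spool only once, at about 250 mm, so I believe it is undisturbed, but this check did not confirm it.

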